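# Build the cooled sample stack on the autosampler carriage

### The job

Draw the thin aluminium plate out from under the bottle carrier, leaving the carrier upright in its stand, and lay the plate on the white autosampler carriage with its marked seat squarely over the carriage's mark. Then build the sample stack on that seat, one piece after another, each squarely on the one below: first the aluminium cooling block, then the blue vial rack, and last the white cover. Leave the red rack where it is.

Things in the scene. Friction and masses are not known exactly. Their poses are not given: they have to be found in the camera images.
- carriage_seat (a point): Autosampler carriage, fixed: white slab 124 (x) x 96 (y) mm, 12 mm high, a navy rectangle 88 x 60 mm marked on top; a dark bracket 30 x 50 x 8 mm at its +x end. The point is the mark's centre on the slab's top face; x along the slab (away from the robot, within 15 degrees), z up.
- stand: Bottle stand, fixed: grey rectangular fence, open above and below; its bars run 12 to 42 mm above the bench on four corner posts (102 mm free between them in y). Inside 66 (x) x 82 (y) mm; front (-x) bar's outer face 39 mm from the centre. Origin: its centre, on the bench. Draw the plate level towards -x (robot side), under the front bar, which holds the carrier back.
- plate_seat (a point): Grey aluminium plate, loose, 150 g, 137 (x) x 80 (y) x 5 mm. Point: centre of its seat (navy outline), half-way up; at the start at the stand's centre, square to it. It reaches 42 mm to +x, 95 mm to -x. Orange lug near the -x end, centre 80 mm from the point: 26 (x) x 14 (y), 34 mm above the plate's top. Clear of the front bar once drawn 81 mm. On the carriage the lug may be at either end.
- carrier_mid (a point): Bottle carrier, loose: white tray 60 (x) x 76 (y) x 34 mm with six amber bottles fixed in it, 55 mm high in all, 0.3 to 0.55 kg, standing on the plate within the stand, 3 mm of play all round. Once the plate is out it settles 5 mm to the bench. Point: its centre, half-way up (27.5 mm), z up.
- block_mid (a point): The aluminium cooling block, loose, 0.38 kg, 84 (x) x 56 (y) x 34 mm, grey metal with dark grooves across its top. The point is its centre, half-way up (17 mm); x along its length, z up.
- blue_rack_mid (a point): The blue vial rack, loose, 0.12 kg, 84 (x) x 56 (y) x 38 mm, with 5 x 3 black holes on its flat top. The point is its centre, half-way up (19 mm); x along its length, z up.
- red_rack_mid (a point): A red vial rack, loose, the same as the blue one but red, 84 x 56 x 38 mm. It is not wanted and stays where it is. The point is its centre, half-way up (19 mm).
- cover_mid (a point): The white cover, loose, 90 g: a flat white slab 84 (x) x 56 (y) x 10 mm with a black grip bar along its length on top, 40 (x) x 14 (y) mm, rising 26 mm above the slab (36 mm in all). The point is on its axis 18 mm above its underside; x along its length, z up.
Things that resemble listed ones, but are neither listed nor needed, are in the scene too. Leave any pink or yellow look-alike of the part that bears cover_mid alone.

How it is judged:
By the outcome, as a careful person would: the job done as asked, in the order asked, and still so for the second after the job is handed in, with the robot touching nothing.
It also fails if it takes over 118 s, if anything falls off the work surface, if the arm or the gripper's body presses on something with over 40 N, if the wrist force passes 120 N, or if a joint passes its speed limit or range.

### The arm

A 6-joint arm with a two-finger parallel gripper is mounted at the origin on the work surface. World frame = base frame: x ahead of the robot, y to its left, z up, the work surface at z = 0. Lengths are in mm, angles in degrees, forces in N, time in s.
With the tool pointing down it reaches from about 300 to 850 mm from the base axis. Payload 4.2 kg.
Tool frame: the origin (TCP) lies midway between the tips of the shut fingers; the grasp point (between the pads) lies 19 mm behind it; x points along the fingers, z is the direction in which the jaws open and shut, and the axes are right-handed (so a half turn about x gives the same grasp; the last joint's range is limited). The gripper opens to 91 mm and grips with 3 to 60 N. Pads are 32 mm wide; open, the fingers measure 118 mm over their backs; the gripper's body (76 mm by 178 mm) begins 60 mm behind the grasp point.
Start: joints at [-1.146, 18.312, 89.639, -0, 72.044, -1.146], TCP at [575.016, 0, 213.976] pointing down, gripper open.
Joint ranges: [-177.97, 177.97], [-48.28, 115.42], [12.27, 149.76], [-77.06, 257.06], [2.81, 150.46], [-146.56, 146.56]. Speed limits (degrees/s): [147.25, 147.25, 180, 180, 180, 180].

### API

Orientations are given as [roll, pitch, yaw] about the fixed x, y, z axes, in that order (R = Rz(yaw) Ry(pitch) Rx(roll)).
In Python, from workcell import env gives the robot as it stands.
- The arm moves only by the tool send_rows, never from a script. Its argument "commands" is a list that holds one entry, the list of rows, each a list of 6 numbers: the shift along the tool's x, y, z normalised to -1 to 1, where 1 is 0.1 m, then the turn, a rotation vector about the tool's x, y, z normalised to -1 to 1, where 1 is 2 pi rad. In form: [[[x, y, z, wx, wy, wz], ...]]. A call has 1 to 20 rows; each row is the pose to reach, as a shift and turn from the pose commanded when the call began, along the tool's axes at that moment, turning the shorter way round; what a row does not reach only later rows make up. A row lasts 1/8 s, in which the tool goes at most 62.5 mm and 10.7 degrees, less where a joint would pass 70% of its speed; a pose out of reach is approached as far as the arm can. A call with a number of a shift or a turn outside -1 to 1 is refused whole. A call with a gripper value outside its range is refused whole. "jaw" is the closure, from -1 (fully open) to 1 (shut), so that 0 is half open, set as the call begins (left out, the last holds). The fingers move at their own pace and stop on an object; "force" is the grip in N (left out, the last holds). Time passes only in rows, so rows that repeat a pose let the fingers close. It gives the time, the measured TCP pose, the force and the opening at its end, in the units of the state.
- env.state(): the state, without advancing time (a new reading comes with each control period).
- env.grab_frame(name): name is "scene" or "side" or "wrist"; returns (picture, depth): 480x640x3 uint8, red, green, blue; 480x640 float32, mm along the optical axis (not along the pixel's ray), 0 where there is no reading.
- env.get_calibration(name): a dict with "mtx" (3x3 intrinsics, pixels), "camera_from_world" (4x4, takes a point from world to camera coordinates). Camera axes: x right, y up, looking along -z (the intrinsics and any distortion apply to the point x, -y, -z); pixel columns grow to the right and rows downward; lengths in mm; the calibration is good to about 2 mm. A picture is of the moment at which its call begins: read the wrist's pose just before it. get_calibration takes no time and is no camera call; for the wrist camera it gives the pose at the moment of the call.
- env.job_done(): hands the job in, once; it reports no verdict.
The state is a dict: "time_s": time; "qpos": joint angles; "qvel": joint speeds; "effort": joint torques, N m; "ee_pos": TCP position; "ee_rot": TCP orientation; "force": force on the tool from outside, world axes, zero at the start; "torque": the same for the moment, N m; "gripper_width": finger opening in mm.
Only numpy, scipy, OpenCV 4.12 (cv2) and the standard library are available. Lean on these libraries where they do the work, as an engineer would, in place of code of your own. Each camera call takes 0.05 s, during which the arm holds its last target.

## Working session

There is one attempt and no reset: what is moved stays moved. The work goes in short steps, Python scripts to look and compute and a tool call to move; the robot and the scene stay as the last step left them, time stands still between calls to the robot, and variables do not carry over. Pictures are saved under pics/ and viewed, and the job is handed in when it is done.

Besides the shell and the picture viewer there is one more tool, called after "Emit:" as name(argument=value, ...) on one line, values as JSON. send_rows: Moves the arm, as the interface text tells. Its arguments: {"type":"object","properties":{"commands":{"type":"array","items":{"type":"array","items":{"type":"array","items":{"type":"number","minimum":-1,"maximum":1}}}},"jaw":{"type":"number"},"force":{"type":"number"}},"required":["commands"]}

```bash
ls; mkdir -p pics; cat > h.py <<'E'
import numpy as np, cv2
from workcell import env
def grab(n,f=None):
    cal=env.get_calibration(n); im,d=env.grab_frame(n)
    if f: cv2.imwrite('pics/'+f,cv2.cvtColor(im,cv2.COLOR_RGB2BGR))
    return im,d,cal
def cloud(d,cal):
    K=np.array(cal['mtx']);T=np.array(cal['camera_from_world'])
    v,u=np.mgrid[0:480,0:640]
    x=(u-K[0,2])/K[0,0]*d;y=(v-K[1,2])/K[1,1]*d
    p=np.stack([x,-y,-d],-1)
    R=T[:3,:3];t=T[:3,3]
    return (p-t)@R
E
python3 - <<'E'
from h import *
print(env.state())
for n in ['scene','side','wrist']:
    im,d,c=grab(n,n+'0.png'); print(n,{k:np.round(v,3).tolist() for k,v in c.items()},d.min(),d.max())
    np.savez('/tmp/%s0.npz'%n,im=im,d=d,K=c['mtx'],T=c['camera_from_world'])
E
```

```text
pics
{'time_s': 0.0, 'qpos': array([-1.14780347e+00,  1.83538632e+01,  8.97044615e+01, -3.00785446e-03,
        7.20441425e+01, -1.14653717e+00]), 'qvel': array([ 0.03315742,  0.04088169,  0.00135042,  0.02348662, -0.0093944 ,
       -0.02389585]), 'effort': array([-5.01459035e-04, -4.12465632e+01, -2.31973493e+01,  7.28826877e-02,
        4.58198413e-02, -1.41870069e-04]), 'ee_pos': array([ 5.74510907e+02, -2.51463084e-02,  2.13111181e+02]), 'ee_rot': array([-179.54791987,   89.8974929 , -179.54825632]), 'force': array([ 1.0293177 ,  0.27841603, -0.04708941]), 'torque': array([ 0.00783943, -0.01175046,  0.0180213 ]), 'gripper_width': 90.94452254125044}
scene {'mtx': [[540.711, 0.0, 321.431], [0.0, 540.711, 233.373], [0.0, 0.0, 1.0]], 'camera_from_world': [[0.492, 0.871, 0.024, -263.937], [-0.502, 0.261, 0.824, 213.692], [0.711, -0.417, 0.566, -1343.495], [0.0, 0.0, 0.0, 1.0]]} 0.0 3999.9358
side {'mtx': [[434.095, 0.0, 321.893], [0.0, 434.095, 243.62], [0.0, 0.0, 1.0]], 'camera_from_world': [[-0.943, -0.332, -0.011, 516.087], [0.193, -0.575, 0.795, -168.934], [-0.27, 0.748, 0.606, -592.046], [0.0, 0.0, 0.0, 1.0]]} 0.0 3259.7346
wrist {'mtx': [[390.5, 0.0, 320.666], [0.0, 390.5, 234.549], [0.0, 0.0, 1.0]], 'camera_from_world': [[1.0, -0.001, -0.002, -573.632], [0.0, 0.957, -0.291, 32.277], [0.002, 0.291, 0.957, -391.844], [0.0, 0.0, 0.0, 1.0]]} 0.0 475.83276
```

View pics/scene0.png

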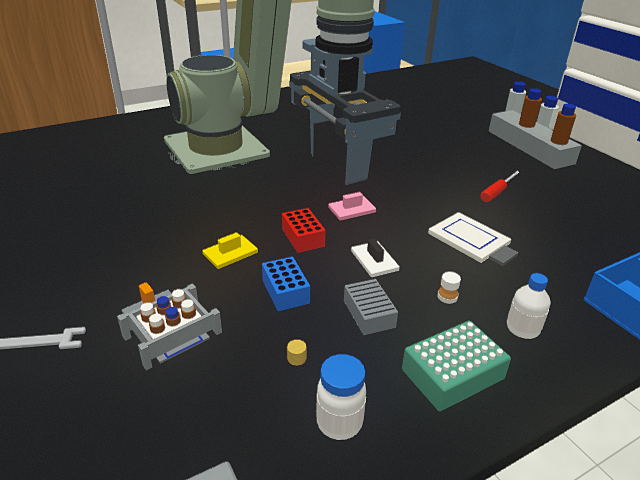

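View pics/side0.png

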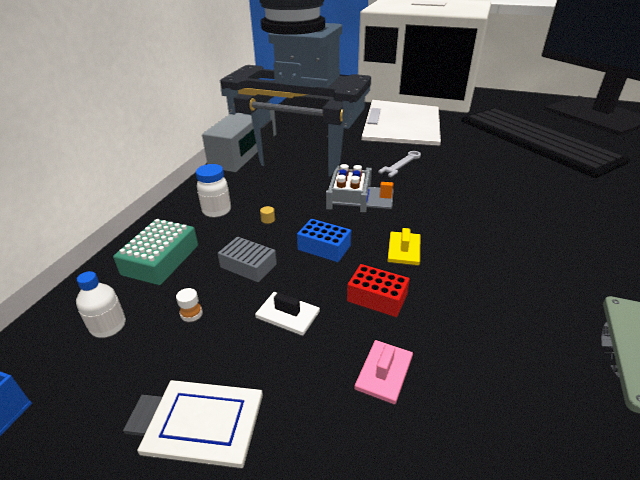

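View pics/wrist0.png

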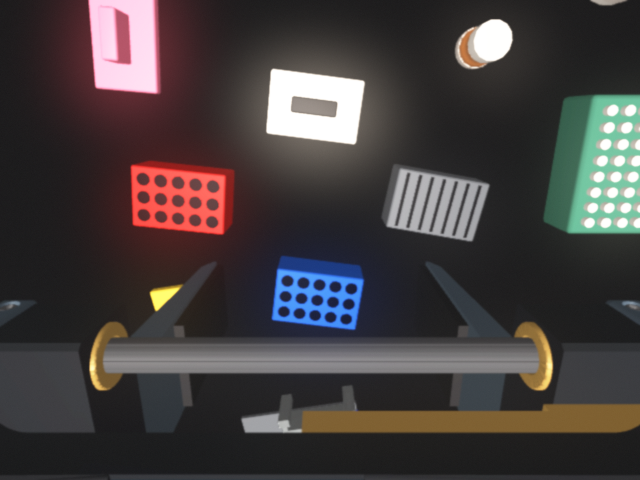

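Scene view candidates:
- **Cover:** the white one with the black bar at (375,257) is wanted. Yellow (230,250) and pink (352,206) are look-alikes.
- **Racks:** blue at (286,282) is wanted; red at (303,229) stays.
- **Block:** grey grooved at (371,304); the green tube rack (456,362) is not it.
- **Carriage:** white slab with the navy mark at (470,236). A plain white slab at side (402,122) is not it.
- **Plate:** under the stand at (170,325), orange lug at (146,292).

Next I'll measure with depth.

```bash
cat > m.py <<'E'
from h import *
def load(n,i):
    z=np.load('/tmp/%s%s.npz'%(n,i)); return z['im'],z['d'],dict(mtx=z['K'],camera_from_world=z['T'])
def rect(P):
    # min-area rect of xy pts, robust
    r=cv2.minAreaRect(P[:,:2].astype(np.float32)); (cx,cy),(w,h),a=r
    if w<h: w,h=h,w; a+=90
    a=(a+90)%180-90
    return np.round([cx,cy,w,h,a],1)
E
python3 - <<'E'
from m import *
for n in ['scene','side','wrist']:
    im,d,c=load(n,0); P=cloud(d,c); hsv=cv2.cvtColor(im,cv2.COLOR_RGB2HSV)
    ok=(d>0)
    m=ok&(P[...,0]>200)&(P[...,0]<900)&(abs(P[...,1])<450)&(P[...,2]>4)&(P[...,2]<80)
    bl=ok&(abs(P[...,2])<4)&(im.max(-1)<30)&(P[...,0]>200)&(P[...,0]<900)
    print(n,'bench z',np.median(P[bl][:,2]),P[bl][:,2].std())
    k,l,s,ce=cv2.connectedComponentsWithStats(m.astype(np.uint8))
    for i in range(1,k):
        if s[i,4]<150: continue
        mm=l==i; Q=P[mm]; zt=np.percentile(Q[:,2],97)
        T=Q[Q[:,2]>zt-4]
        # plateau levels
        h,e=np.histogram(Q[:,2],bins=np.arange(0,82,2)); top=[(int(e[j]),int(h[j])) for j in np.argsort(-h)[:4]]
        print(np.round(ce[i]),s[i,4],'z97 %.1f'%zt,'rgb',np.median(im[mm],axis=0),'all',rect(Q),'top',rect(T),top)
E
```

```text
scene bench z -0.5543267906283109 1.241473047385291
[489. 193.] 186 z97 25.2 rgb [169.5  41.   31. ] all [504.8 431.3  40.1  25.7 -83.4] top [503.2 433.7  40.2  19.6 -65.9] [(22, 38), (20, 28), (24, 24), (16, 21)]
[352. 206.] 753 z97 35.7 rgb [244. 161. 188.] all [404.1 146.5  84.5  61.8  83.9] top [404.2 145.3  39.1  18.4  88.2] [(8, 252), (10, 106), (6, 99), (4, 47)]
[303. 229.] 1348 z97 39.0 rgb [148.  34.  27.] all [446.8   9.8  90.9  57.4  -6.5] top [447.4   9.8  88.9  57.1  -6.4] [(36, 467), (38, 188), (34, 119), (20, 45)]
[474. 238.] 2311 z97 13.4 rgb [240. 238. 225.] all [611.  295.  154.8 103.1  11.3] top [607.5 292.7 147.   99.9  11.8] [(10, 1100), (12, 525), (8, 288), (6, 248)]
[229. 250.] 1048 z97 35.7 rgb [244. 221.   0.] all [ 431.2 -130.4   85.    59.   -81.5] top [ 430.7 -130.8   40.8   18.   -86. ] [(8, 403), (10, 171), (6, 90), (34, 75)]
[375. 258.] 982 z97 35.6 rgb [243. 242. 233.] all [570.8  90.6  87.1  58.2  -6.5] top [570.4  90.6  41.8  14.8  -7.8] [(8, 402), (10, 152), (6, 104), (34, 79)]
[616. 289.] 2438 z97 59.4 rgb [ 26.  75. 142.] all [860.5 393.1 113.3  7
[... 4918 characters left out ...]
1] [(36, 4366), (38, 915), (34, 352), (32, 69)]
[434. 202.] 5982 z97 34.5 rgb [161. 161. 164.] all [679.9   3.8  84.4  56.4 -10.1] top [680.    3.9  84.3  56.1 -10.1] [(32, 4339), (34, 656), (30, 448), (26, 48)]
[317. 293.] 5391 z97 38.6 rgb [ 53. 103. 207.] all [569.8 -88.8  84.1  57.   -7.8] top [569.8 -89.   84.   56.8  -7.7] [(36, 3476), (38, 732), (34, 264), (32, 76)]
[162. 295.] 360 z97 10.6 rgb [255. 252. 111.] all [405.7 -95.7  39.8  17.7  44. ] top [405.2 -96.   38.7  17.7  44.1] [(8, 246), (10, 55), (6, 38), (4, 21)]
[296. 414.] 1529 z97 41.7 rgb [84. 84. 82.] all [ 545.8 -246.9  140.4   46.    18.9] top [ 569.3 -230.8   83.3   17.9    9.7] [(4, 465), (40, 136), (12, 88), (14, 87)]
```

```bash
cat > plan.py <<'E'
import numpy as np, json, os, sys
from scipy.spatial.transform import Rotation as R
from h import env
def Rt(yaw): # tool down; yaw = direction angle of tool y minus 90 ; yaw=0 start pose
    return R.from_euler('xyz',[0,90,0],degrees=True).as_matrix() if yaw==0 else R.from_euler('z',yaw,degrees=True).as_matrix()@R.from_euler('y',90,degrees=True).as_matrix()
# cmd file: x y z yaw
def cmd(): return np.array(json.load(open('cmd.json')))
def setcmd(c): json.dump([float(v) for v in c],open('cmd.json','w'))
def row(c,t):
    c=np.array(c,float);t=np.array(t,float)
    d=Rt(c[3]).T@(t[:3]-c[:3]); w=-(t[3]-c[3])/360
    return np.round([d[0]/100,d[1]/100,d[2]/100,w,0,0],4).tolist()
def meas():
    s=env.state(); r=R.from_euler('xyz',s['ee_rot'],degrees=True).as_matrix()
    yaw=np.degrees(np.arctan2(-r[0,1],r[1,1]))
    return s,np.round([*s['ee_pos'],yaw],2), np.round(r[:,0],4)
if __name__=='__main__':
    # usage: plan.py x,y,z,yaw x,y,z,yaw ... : chain of waypoints from cmd, rows for each relative to first cmd
    c=cmd()
    for a in sys.argv[1:]:
        print(row(c,[float(v) for v in a.split(',')]))
E
python3 - <<'E'
from plan import *
from m import *
setcmd([575.016,0,213.976,0]); print(meas()[1:])
for n in ['scene','side']:
    im,d,c=load(n,0); P=cloud(d,c); I=im.astype(int)
    box=(P[...,0]>460)&(P[...,0]<680)&(P[...,1]<-200)&(P[...,1]>-370)&(d>0)
    o=box&(I[...,0]>150)&(I[...,0]-I[...,2]>100)&(P[...,2]>8)&(P[...,0]<540)
    print(n,'lug',rect(P[o]),np.percentile(P[o][:,2],[2,98]),'top',rect(P[o&(P[...,2]>35)]))
    f=box&(P[...,2]>30)&(P[...,2]<46)&(I.max(-1)-I.min(-1)<25)&(P[...,0]>525)
    print('fence',rect(P[f]),np.median(P[f][:,2]))
    bx=(P[...,0]>500)&(P[...,0]<720)&(P[...,1]>220)&(P[...,1]<380)&(d>0)
    nv=bx&(I[...,2]-I[...,0]>50)
    wh=bx&(I.min(-1)>150)&(P[...,2]>8)
    h=cv2.convexHull(P[wh][:,:2].astype(np.float32))
    print('mark',rect(P[nv]),P[nv].mean(0),'slab',rect(P[wh]),np.median(P[wh][:,2]))
E
python3 plan.py 565,-95,260,0 555,-95,260,-10; python3 plan.py 535,-98,260,-78 
```

```text
(array([574.63,  -0.  , 213.33,  -0.  ]), array([-0.0013,  0.    , -1.    ]))
scene lug [ 502.6 -295.6   28.4   15.2    9.7] [14.40777232 39.93372818] top [ 502.6 -295.5   28.2   15.     9.1]
fence [ 580.9 -282.2  122.2   87.5  -80.4] 39.359783102873344
mark [594.3 292.2  90.5  63.8  12.1] [597.08206077 291.45978465  11.66079875] slab [596.4 290.4 124.2  99.9  11.8] 11.344922796984422
side lug [ 504.  -292.3   23.5   18.1   12.1] [ 8.88905406 40.2537949 ] top [ 504.3 -293.8   23.5   15.1   12.1]
fence [ 582.6 -280.7  123.1   83.4  -81.2] 39.92705392766636
mark [597.7 292.3  87.9  61.8  12.5] [595.87791541 295.35109457  12.78951514] slab [597.8 292.4 124.1  97.   12. ] 12.657526644256583
[-0.4602, -0.95, -0.1002, -0.0, 0.0, 0.0]
[-0.4602, -0.95, -0.2002, 0.0278, 0.0, 0.0]
[-0.4602, -0.98, -0.4002, 0.2167, 0.0, 0.0]
```

Emit:
send_rows(commands=[[[-0.46, -0.98, -0.4, 0.2236, 0, 0], [-0.46, -0.98, -0.4, 0.2236, 0, 0], [-0.46, -0.98, -0.4, 0.2236, 0, 0], [-0.46, -0.98, -0.4, 0.2236, 0, 0], [-0.46, -0.98, -0.4, 0.2236, 0, 0], [-0.46, -0.98, -0.4, 0.2236, 0, 0], [-0.46, -0.98, -0.4, 0.2236, 0, 0], [-0.46, -0.98, -0.4, 0.2236, 0, 0], [-0.46, -0.98, -0.4, 0.2236, 0, 0]]])

```text
time_s: 1.27
ee_pos: [534.8, -98.0, 259.7]
ee_rot: [-112.9, 90.0, 166.7]
force: [-0.1, -0.3, -0.1]
gripper_width: 91.4
```

```bash
python3 - <<'E'
from plan import *
print(meas()[1:], meas()[0]['qpos'])
setcmd([535.016,-98,259.976,-80.5])
E
python3 plan.py 520,-195,262,-80.5
```

```text
(array([534.84, -97.96, 259.67, -80.43]), array([-6.e-04,  1.e-04, -1.e+00])) [-1.15916631e+01  1.40222179e+01  8.90887919e+01  1.03789588e-03
  7.69222274e+01  6.88390762e+01]
[-0.0202, -0.3082, 0.9319, -0.0, 0.0, 0.0]
```

Tool conventions are confirmed. Next, above the lug.

Emit:
send_rows(commands=[[[-0.02, -0.308, 0.932, 0, 0, 0], [-0.02, -0.308, 0.932, 0, 0, 0], [-0.02, -0.308, 0.932, 0, 0, 0], [-0.02, -0.308, 0.932, 0, 0, 0]]])

```text
time_s: 1.78
ee_pos: [520.0, -194.5, 261.8]
ee_rot: [-173.1, 90.0, 106.4]
force: [-0.7, 0.3, -0.5]
gripper_width: 91.2
```

```bash
python3 - <<'E'
from plan import *
print(meas()[1:])
setcmd([520,-195,262,-80.5])
E
python3 plan.py 503,-282,240,-80.5
```

```text
(array([ 519.95, -194.53,  261.78,  -80.46]), array([-2.e-04,  8.e-04, -1.e+00]))
[0.22, -0.3113, 0.83, -0.0, 0.0, 0.0]
```

Emit:
send_rows(commands=[[[0.22, -0.311, 0.83, 0, 0, 0], [0.22, -0.311, 0.83, 0, 0, 0], [0.22, -0.311, 0.83, 0, 0, 0], [0.22, -0.311, 0.83, 0, 0, 0], [0.22, -0.311, 0.83, 0, 0, 0]]])

```text
time_s: 2.4
ee_pos: [503.6, -280.7, 240.5]
ee_rot: [81.2, 90.0, 0.9]
force: [0.8, 0.4, 0.2]
gripper_width: 91.3
```

```bash
python3 - <<'E'
from plan import *
from m import *
print(meas()[1:])
setcmd([503,-282,240,-80.5])
im,d,c=grab('wrist','wrist1.png'); n='wrist'
np.savez('/tmp/wrist1.npz',im=im,d=d,K=c['mtx'],T=c['camera_from_world'])
P=cloud(d,c); I=im.astype(int)
box=(P[...,0]>460)&(P[...,0]<680)&(P[...,1]<-200)&(P[...,1]>-370)&(d>0)
o=box&(I[...,0]>150)&(I[...,0]-I[...,2]>100)&(P[...,2]>8)&(P[...,0]<540)
if o.sum()>10: print(n,'lug',o.sum(),rect(P[o]),np.percentile(P[o][:,2],[2,98]),'top',rect(P[o&(P[...,2]>35)]))
f=box&(P[...,2]>30)&(P[...,2]<46)&(I.max(-1)-I.min(-1)<25)&(P[...,0]>525)
print('fence',rect(P[f]),np.median(P[f][:,2]))
E
```

```text
(array([ 503.61, -280.69,  240.46,  -80.38]), array([ 9.e-04,  0.e+00, -1.e+00]))
wrist lug 820 [ 510.9 -276.2  102.5   49.9  -85.2] [ 30.04396056 339.84406639] top [ 510.9 -276.2  102.5   49.9  -85.2]
fence [ 578.8 -283.   122.2   83.   -80.4] 39.50569328211759
```

View pics/wrist1.png

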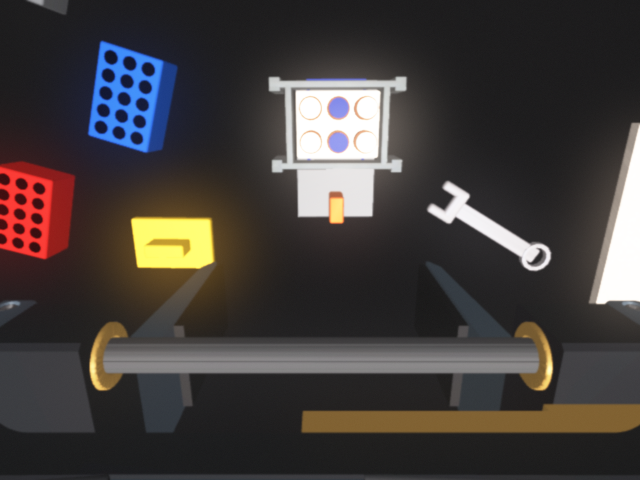

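```bash
python3 - <<'E'
from plan import *
from m import *
im,d,c=load('wrist',1)
P=cloud(d,c); I=im.astype(int)
o=(P[...,2]<45)&(I[...,0]>150)&(I[...,0]-I[...,2]>80)&(P[...,2]>8); o[:190]=0;o[:,:320]=0;o[230:]=0;o[:,352:]=0
print('lug',o.sum(),rect(P[o]),np.percentile(P[o][:,2],[2,98]),'top',rect(P[o&(P[...,2]>35)]))
g=(abs(P[...,2]-5)<4); g[:165]=0;g[220:]=0;g[:,:290]=0;g[:,380:]=0
q=P[g&(I.min(-1)>80)];print('plate',rect(q),np.median(q[:,2]))
# pad wrist frame: TCP pixel
K=c['mtx'];T=c['camera_from_world'];p=T[:3,:3]@np.array([503.6,-280.7,240.5])+T[:3,3];print('tcp cam',p)
E
python3 plan.py 501,-296.5,200,-80.5
```

```text
lug 431 [ 500.9 -296.5   25.8   13.8    9.9] [15.06807764 39.40276707] top [ 500.7 -296.6   25.5   13.8    9.9]
plate [ 510.8 -295.3   81.    50.8  -80.7] 4.191792633723927
tcp cam [ 6.73862547e-02 -2.91970896e+01 -1.86389427e+02]
[0.4, -0.0437, 0.1397, -0.0, 0.0, 0.0]
```

Emit:
send_rows(commands=[[[0.5, -0.04, 0.14, 0, 0, 0], [0.9, -0.04, 0.14, 0, 0, 0], [1, -0.04, 0.14, 0, 0, 0], [1, -0.04, 0.14, 0, 0, 0]]])

```text
time_s: 2.95
ee_pos: [502.0, -296.2, 140.5]
ee_rot: [59.7, 90.0, -20.7]
force: [-0.4, -0.7, 0.7]
gripper_width: 91.3
```

```bash
python3 - <<'E'
from plan import *
print(meas()[1:])
c=np.array([503,-282,240,-80.5]); d=Rt(c[3])@np.array([100,-4,14]); c[:3]+=d; print(c); setcmd(c)
E
python3 plan.py 502,-296,50,-80.2;python3 plan.py 502,-296,40,-80.2
```

```text
(array([ 501.97, -296.23,  140.53,  -80.46]), array([ 6.e-04, -2.e-04, -1.e+00]))
[ 501.36552408 -296.46818884  140.          -80.5       ]
[0.9, 0.007, -0.0036, -0.0008, 0.0, 0.0]
[1.0, 0.007, -0.0036, -0.0008, 0.0, 0.0]
```

Emit:
send_rows(commands=[[[0.4, 0, 0, 0, 0, 0], [0.8, 0, 0, 0, 0, 0], [0.9, 0, 0, 0, 0, 0], [0.9, 0, 0, 0, 0, 0]]])

```text
time_s: 3.45
ee_pos: [502.5, -296.9, 51.3]
ee_rot: [50.1, 89.9, -30.4]
force: [0.2, 0.0, -0.2]
gripper_width: 91.0
```

```bash
python3 - <<'E'
from plan import *
c=cmd(); c[2]-=90; setcmd(c); print(meas()[1:])
grab=__import__('h').grab
grab('side','side1.png'); grab('scene','scene1.png')
import cv2
a=cv2.imread('pics/side1.png')[110:250,280:450]; b=cv2.imread('pics/scene1.png')[210:390,60:260]
a=cv2.resize(a,(400,330)); b=cv2.resize(b,(400,330)); cv2.imwrite('pics/c1.png',np.hstack([a,b]))
E
```

```text
(array([ 502.51, -296.93,   51.29,  -80.48]), array([ 0.0019, -0.0011, -1.    ]))
```

View pics/c1.png

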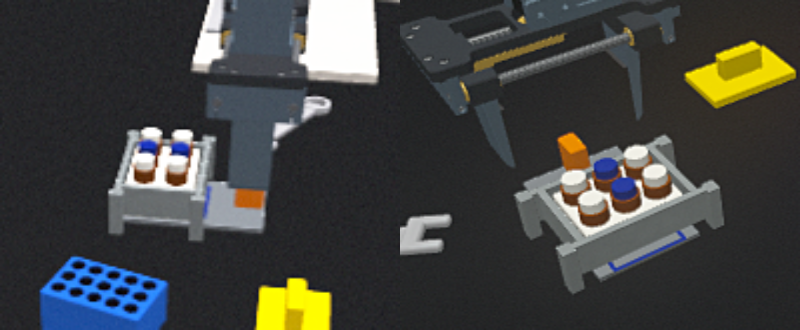

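Emit:
send_rows(commands=[[[0.2, 0, 0, 0, 0, 0], [0.39, 0, 0, 0, 0, 0], [0.39, 0, 0, 0, 0, 0]]])

```text
time_s: 3.92
ee_pos: [501.6, -296.5, 11.4]
ee_rot: [96.1, 90.0, 15.6]
force: [-1.0, -0.6, 0.1]
gripper_width: 91.2
```

Emit:
send_rows(commands=[[[0, 0, 0, 0, 0, 0], [0, 0, 0, 0, 0, 0], [0, 0, 0, 0, 0, 0], [0, 0, 0, 0, 0, 0], [0, 0, 0, 0, 0, 0], [0, 0, 0, 0, 0, 0], [0, 0, 0, 0, 0, 0], [0, 0, 0, 0, 0, 0]]], jaw=1, force=15)

```text
time_s: 4.92
ee_pos: [501.4, -296.5, 10.9]
ee_rot: [160.8, 90.0, 80.3]
force: [0.4, -0.6, 0.1]
gripper_width: 14.0
```

Emit:
send_rows(commands=[[[0, 0, 0, 0, 0, 0], [0, 0, 0, 0, 0, 0], [0, -0.02, 0, 0, 0, 0], [0, -0.06, 0, 0, 0, 0], [0, -0.1, 0, 0, 0, 0], [0, -0.15, 0, 0, 0, 0], [0, -0.2, 0, 0, 0, 0], [0, -0.25, 0, 0, 0, 0], [0, -0.3, 0, 0, 0, 0], [0, -0.35, 0, 0, 0, 0], [0, -0.4, 0, 0, 0, 0], [0, -0.45, 0, 0, 0, 0], [0, -0.5, 0, 0, 0, 0], [0, -0.5, 0, 0, 0, 0]]], force=50)

```text
time_s: 6.68
ee_pos: [450.9, -304.8, 11.1]
ee_rot: [-106.4, 89.9, 173.1]
force: [0.1, -0.0, 0.3]
gripper_width: 13.8
```

```bash
python3 - <<'E'
from plan import *
c=cmd(); c[2]-=39; setcmd(c); 
d=Rt(c[3])@np.array([0,-50,0]); c[:3]+=d; setcmd(c);print(c,meas()[1:],meas()[0]['force'])
grab=__import__('h').grab
grab('side','side2.png'); grab('scene','scene2.png')
import cv2
a=cv2.imread('pics/side2.png')[110:250,280:450]; b=cv2.imread('pics/scene2.png')[210:390,60:260]
a=cv2.resize(a,(400,330)); b=cv2.resize(b,(400,330)); cv2.imwrite('pics/c2.png',np.hstack([a,b]))
E
```

```text
[ 452.051244   -304.72056914   11.          -80.5       ] (array([ 450.93, -304.79,   11.07,  -80.49]), array([-1.7e-03,  2.0e-04, -1.0e+00])) [ 0.14411788 -0.0365696   0.27172602]
```

View pics/c2.png

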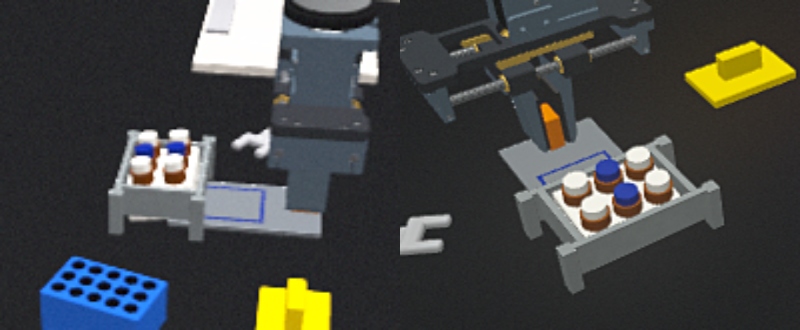

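Emit:
send_rows(commands=[[[0, -0.04, 0, 0, 0, 0], [0, -0.08, 0, 0, 0, 0], [0, -0.13, 0, 0, 0, 0], [0, -0.18, 0, 0, 0, 0], [0, -0.23, 0, 0, 0, 0], [0, -0.28, 0, 0, 0, 0], [0, -0.33, 0, 0, 0, 0], [0, -0.38, 0, 0, 0, 0], [0, -0.43, 0, 0, 0, 0], [0, -0.48, 0, 0, 0, 0], [0, -0.53, 0, 0, 0, 0], [0, -0.56, 0, 0, 0, 0], [0, -0.56, 0, 0, 0, 0]]])

```text
time_s: 8.4
ee_pos: [396.6, -314.0, 11.0]
ee_rot: [-125.7, 90.0, 153.8]
force: [-0.4, -0.1, -1.4]
gripper_width: 13.6
```

```bash
python3 - <<'E'
from plan import *
c=cmd(); 
d=Rt(c[3])@np.array([0,-56,0]); c[:3]+=d; setcmd(c);print(c,meas()[1:],meas()[0]['force'])
from m import *
grab('side','side3.png'); im,d,cc=grab('scene','scene3.png')
np.savez('/tmp/scene3.npz',im=im,d=d,K=cc['mtx'],T=cc['camera_from_world'])
P=cloud(d,cc); f=(P[...,0]>545)&(P[...,0]<620)&(abs(P[...,1]+282)<45)&(P[...,2]>50)
print('bottle tops',np.percentile(P[f][:,2],[50,90,97]))
a=cv2.imread('pics/side3.png')[110:250,280:450]; b=cv2.imread('pics/scene3.png')[210:390,60:260]
a=cv2.resize(a,(400,330)); b=cv2.resize(b,(400,330)); cv2.imwrite('pics/c3.png',np.hstack([a,b]))
E
```

```text
[ 396.81925031 -313.96323507   11.          -80.5       ] (array([ 396.55, -313.98,   10.97,  -80.51]), array([-3.e-04,  1.e-04, -1.e+00])) [-0.37265338 -0.10136163 -1.42670023]
bottle tops [54.38762084 55.67217605 56.35776501]
```

View pics/c3.png

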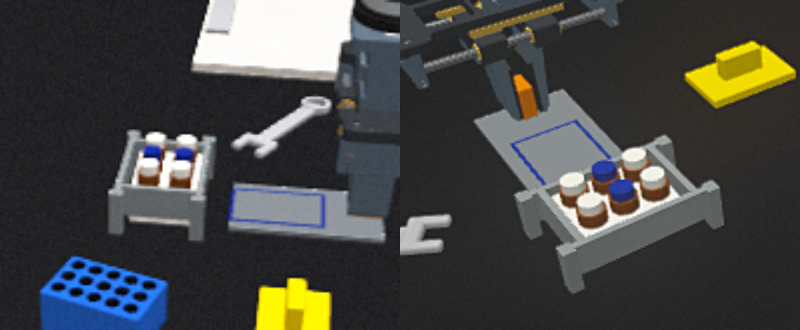

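Emit:
send_rows(commands=[[[-0.05, 0, 0, 0, 0, 0], [-0.15, 0, 0, 0, 0, 0], [-0.3, 0, 0, 0, 0, 0], [-0.5, 0, 0, 0, 0, 0], [-0.7, 0, 0, 0, 0, 0], [-0.9, 0, 0, 0, 0, 0], [-1, 0, 0, 0, 0, 0], [-1, 0, 0, 0, 0, 0], [-1, 0, 0, 0, 0, 0]]])

```text
time_s: 9.62
ee_pos: [396.4, -313.6, 110.4]
ee_rot: [-140.5, 89.9, 139.0]
force: [-0.0, 0.1, -1.7]
gripper_width: 13.6
```

```bash
python3 - <<'E'
from plan import *
c=cmd(); c[2]+=100; setcmd(c);print(c,meas()[1:],meas()[0]['force'],meas()[0]['gripper_width'])
from m import *
im,d,cc=grab('wrist','wrist4.png')
np.savez('/tmp/wrist4.npz',im=im,d=d,K=cc['mtx'],T=cc['camera_from_world'])
E
python3 plan.py 400,-215,111,-80.5
```

```text
[ 396.81925031 -313.96323507  111.          -80.5       ] (array([ 396.43, -313.59,  110.43,  -80.5 ]), array([-1.e-03,  8.e-04, -1.e+00])) [-0.04882929  0.08733287 -1.65042134] 13.59829201743072
[0.0, 0.1947, -0.9708, -0.0, 0.0, 0.0]
```

View pics/wrist4.png

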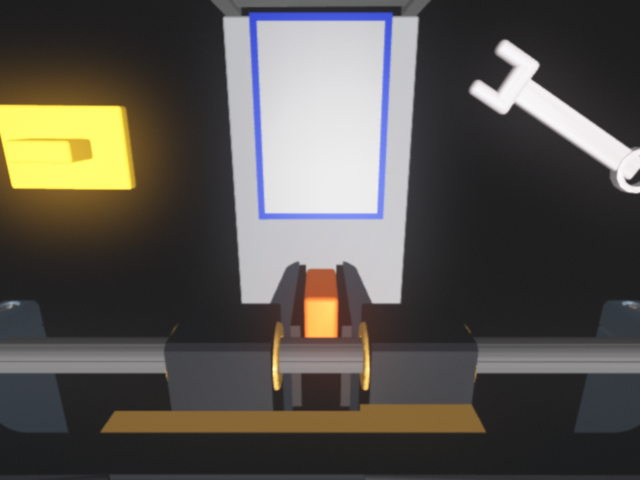

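```bash
python3 - <<'E'
from plan import *
from m import *
im,d,c=load('wrist',4)
P=cloud(d,c); I=im.astype(int)
R0=Rt(-80.5); tcp=np.array([396.43,-313.59,110.43])
Q=(P-tcp)@R0   # tool frame: x down,y fwd,z
b=(I[...,2]-I[...,0]>60)&(d>0); b[240:]=0
q=Q[b]; print('seat outline tool yz',rect(q[:,[1,2]]), 'x(down)',np.median(q[:,0]))
g=(d>0)&(abs(Q[...,2])<38)&(Q[...,1]>20)&(Q[...,1]<119)&(abs(Q[...,0]-5)<25)
A=np.c_[Q[g][:,1:],np.ones(g.sum())]; co=np.linalg.lstsq(A,Q[g][:,0],rcond=None)[0]; print('plane x= a y+b z+c',co, 'tilt deg',np.degrees(np.arctan(co[:2])))
g=(d>0)&(abs(Q[...,2])<60)&(Q[...,1]>-40)&(Q[...,1]<140)&(abs(Q[...,0]-5)<12)&(I.min(-1)>90); g[310:]=0
print('plate',rect(Q[g][:,[1,2]]))
o=(I[...,0]>150)&(I[...,0]-I[...,2]>80)&(d>0); o[:262]=0;o[:,:300]=0;o[:,342:]=0;o[332:]=0
print('lug',rect(Q[o][:,[1,2]]),np.percentile(Q[o][:,0],[2,98]))
E
```

```text
seat outline tool yz [ 91.1  -8.4 110.3  75.8  -0.4] x(down) 6.711992281877562
plane x= a y+b z+c [-4.64735350e-04  5.02237119e-04  6.65454455e+00] tilt deg [-0.02662737  0.02877606]
plate [ 5.670e+01 -1.000e-01  1.292e+02  8.040e+01 -1.000e-01]
lug [ 4.5 -0.1 17.  13.8  0.2] [-28.27929363   2.29559319]
```

```bash
python3 - <<'E'
from plan import *
from m import *
im,d,c=load('wrist',4)
P=cloud(d,c); I=im.astype(int)
R0=Rt(-80.5); tcp=np.array([396.43,-313.59,110.43])
Q=(P-tcp)@R0
b=(I[...,2]-I[...,0]>60)&(d>0)&(abs(Q[...,0]-6.7)<5)&(Q[...,2]>-40); b[225:]=0;b[:,:240]=0;b[:,400:]=0
k,l,s,ce=cv2.connectedComponentsWithStats(b.astype(np.uint8)); print(s)
q=Q[l==1+np.argmax(s[1:,4])]; print('seat',rect(q[:,[1,2]]))
E
python3 plan.py 400,-215,131,-80.5
```

```text
[[     0      0    640    480 302675]
 [   249     12    144    208   4525]]
seat [79.2  0.  86.6 58.5  0. ]
[-0.2, 0.1947, -0.9708, -0.0, 0.0, 0.0]
```

Emit:
send_rows(commands=[[[-0.05, 0.05, -0.2, 0, 0, 0], [-0.1, 0.1, -0.45, 0, 0, 0], [-0.15, 0.15, -0.7, 0, 0, 0], [-0.2, 0.2, -1, 0, 0, 0]]])

```text
time_s: 10.18
ee_pos: [399.8, -210.2, 130.9]
ee_rot: [-153.6, 89.9, 125.9]
force: [-0.3, -0.3, -1.1]
gripper_width: 13.7
```

Emit:
send_rows(commands=[[[0, 0.05, -0.25, 0, 0, 0], [0, 0.1, -0.5, 0, 0, 0], [0, 0.15, -0.75, 0, 0, 0], [0, 0.2, -1, 0, 0, 0]]])

```text
time_s: 10.68
ee_pos: [402.6, -108.2, 130.8]
ee_rot: [-140.8, 89.9, 138.7]
force: [0.4, -0.4, -1.9]
gripper_width: 14.1
```

Emit:
send_rows(commands=[[[0, 0.05, -0.25, 0, 0, 0], [0, 0.1, -0.5, 0, 0, 0], [0, 0.15, -0.75, 0, 0, 0], [0, 0.2, -1, 0, 0, 0]]])

```text
time_s: 11.18
ee_pos: [405.6, -6.5, 130.8]
ee_rot: [-126.1, 89.9, 153.5]
force: [-0.6, -0.2, -1.9]
gripper_width: 13.6
```

Emit:
send_rows(commands=[[[0, 0.05, -0.25, 0, 0, 0], [0, 0.1, -0.5, 0, 0, 0], [0, 0.15, -0.75, 0, 0, 0], [0, 0.2, -1, 0, 0, 0], [0, 0.2, -1, 0, 0, 0]]])

```text
time_s: 11.8
ee_pos: [408.9, 95.3, 130.8]
ee_rot: [-111.5, 90.0, 168.2]
force: [-0.0, -1.0, -1.3]
gripper_width: 13.8
```

```bash
python3 - <<'E'
from plan import *
c=cmd(); c[:3]+=Rt(c[3])@np.array([-20,80,-400]); setcmd(c);print(c,meas()[1:],meas()[0]['force'],meas()[0]['gripper_width'],meas()[0]['qpos'])
E
python3 plan.py 445,180,131,-80; python3 plan.py 470,270,160,-78 
```

```text
[409.70305609  93.75481402 131.         -80.5       ] (array([408.86,  95.26, 130.79, -80.32]), array([-8.e-04,  2.e-04, -1.e+00])) [-0.02871458 -1.02611905 -1.31280778] 13.800648242267002 [1.15303420e+01 8.91673494e+00 1.15850716e+02 2.34677791e-02
 5.52772417e+01 9.18345204e+01]
[-0.0, 0.4905, -0.7924, -0.0014, 0.0, 0.0]
[-0.29, 0.8856, -1.6388, -0.0069, 0.0, 0.0]
```

```bash
python3 plan.py 500,150,180,-77.9 506,150,180,-77.9
```

```text
[-0.49, 0.9834, -0.4057, -0.0072, 0.0, 0.0]
[-0.49, 1.0426, -0.3958, -0.0072, 0.0, 0.0]
```

Emit:
send_rows(commands=[[[-0.12, 0.25, -0.1, -0.002, 0, 0], [-0.24, 0.5, -0.2, -0.004, 0, 0], [-0.36, 0.75, -0.3, -0.006, 0, 0], [-0.49, 0.98, -0.41, -0.0072, 0, 0], [-0.49, 0.98, -0.41, -0.0072, 0, 0], [-0.49, 0.98, -0.41, -0.0072, 0, 0], [-0.49, 0.98, -0.41, -0.0072, 0, 0], [-0.49, 0.98, -0.41, -0.0072, 0, 0]]])

```text
time_s: 12.8
ee_pos: [498.8, 149.9, 179.7]
ee_rot: [-82.1, 89.9, -160.1]
force: [-0.9, -0.1, -2.1]
gripper_width: 13.5
```

```bash
python3 - <<'E'
from plan import *
from m import *
c=cmd(); c[:3]+=Rt(c[3])@np.array([-49,98,-41]); c[3]+=.0072*360; setcmd(c);print(c,meas()[1:],meas()[0]['gripper_width'])
s=meas()[1]
im,d,cc=grab('wrist','wrist5.png')
np.savez('/tmp/wrist5.npz',im=im,d=d,K=cc['mtx'],T=cc['camera_from_world'],s=s)
E
```

```text
[499.5920932  150.36718905 180.         -77.908     ] (array([498.85, 149.9 , 179.7 , -77.92]), array([-9.e-04, -3.e-04, -1.e+00])) 13.515501179229542
```

View pics/wrist5.png

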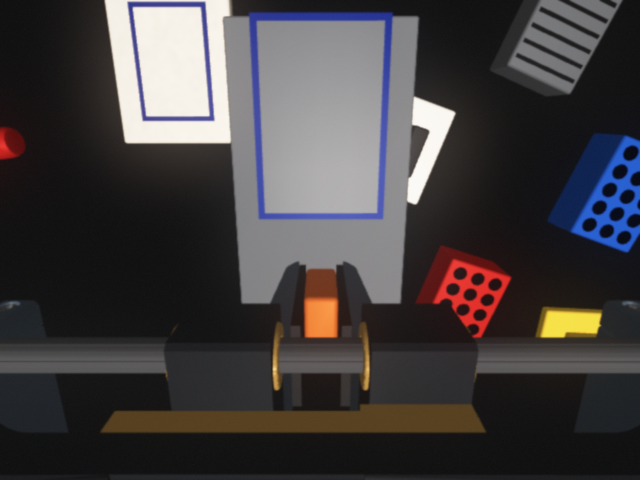

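```bash
cat >> m.py <<'E'
def blue(im,d,P,box,zlo,zhi,thr=40):
    I=im.astype(int); b=(I[...,2]-I[...,0]>thr)&(d>0)&(P[...,2]>zlo)&(P[...,2]<zhi)
    u0,v0,u1,v1=box; m=np.zeros_like(b); m[v0:v1,u0:u1]=1
    return P[b&m]
E
python3 - <<'E'
from m import *
z=np.load('/tmp/wrist5.npz');im,d=z['im'],z['d'];c=dict(mtx=z['K'],camera_from_world=z['T'])
P=cloud(d,c)
q=blue(im,d,P,(110,0,225,140),0,25); print(len(q),rect(q),np.median(q[:,2]))
# cross check by ray on plane z=12 with corners
q2=blue(im,d,P,(240,0,400,225),150,200); print('seat',rect(q2),np.median(q2[:,2]))
r=rect(q2); s=z['s']; print('seat rel tcp',r[:2]-s[:2], np.hypot(*(r[:2]-s[:2])))
E
```

```text
1432 [593.8 291.2  87.2  60.   11.9] 11.34927515459136
seat [576.3 166.6  87.1  58.6  12. ] 173.01101490006948
seat rel tcp [77.45 16.7 ] 79.22999747570354
```

```bash
python3 plan.py 510,225,130,-78; python3 - <<'E'
from plan import *
print(row([510,225,130,-78],[516.8,274.8,50,-78]))
E
```

```text
[0.5, 0.2581, -0.708, 0.0003, 0.0, 0.0]
[0.8, 0.1701, -0.473, -0.0, 0.0, 0.0]
```

Emit:
send_rows(commands=[[[0.12, 0.06, -0.18, 0, 0, 0], [0.25, 0.13, -0.36, 0, 0, 0], [0.38, 0.2, -0.54, 0, 0, 0], [0.5, 0.258, -0.708, 0.0003, 0, 0]]])

```text
time_s: 13.35
ee_pos: [509.9, 226.7, 128.5]
ee_rot: [-82.5, 89.9, -160.4]
force: [-0.5, -0.4, -1.4]
gripper_width: 13.8
```

Emit:
send_rows(commands=[[[0.2, 0.05, -0.13, 0, 0, 0], [0.4, 0.1, -0.26, 0, 0, 0], [0.6, 0.15, -0.4, 0, 0, 0], [0.8, 0.17, -0.473, 0, 0, 0], [0.8, 0.17, -0.473, 0, 0, 0], [0.8, 0.17, -0.473, 0, 0, 0], [0.8, 0.17, -0.473, 0, 0, 0]]])

```text
time_s: 14.22
ee_pos: [517.4, 274.9, 50.9]
ee_rot: [101.2, 89.9, 23.2]
force: [0.0, -0.4, -1.6]
gripper_width: 13.5
```

```bash
python3 - <<'E'
from plan import *
from m import *
setcmd([516.8,274.8,50,-78]);print(meas()[1:],meas()[0]['gripper_width'])
s=meas()[1]
im,d,cc=grab('wrist','wrist6.png')
np.savez('/tmp/wrist6.npz',im=im,d=d,K=cc['mtx'],T=cc['camera_from_world'],s=s)
grab('side','side6.png'); grab('scene','scene6.png')
E
```

```text
(array([517.45, 274.86,  50.89, -78.04]), array([ 1.7e-03,  7.0e-04, -1.0e+00])) 13.547052293901574
```

View pics/wrist6.png

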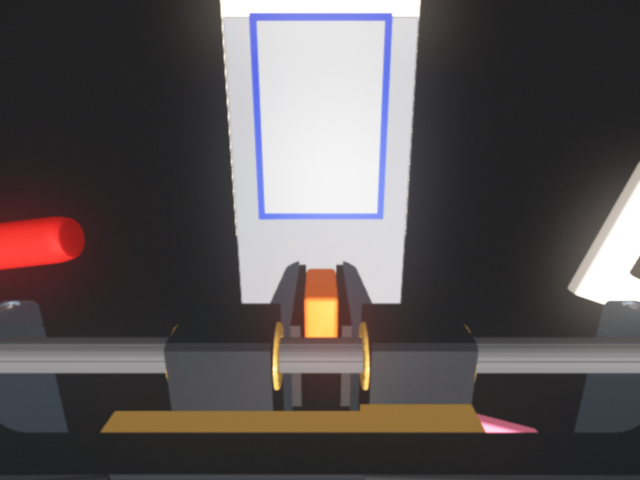

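View pics/side6.png

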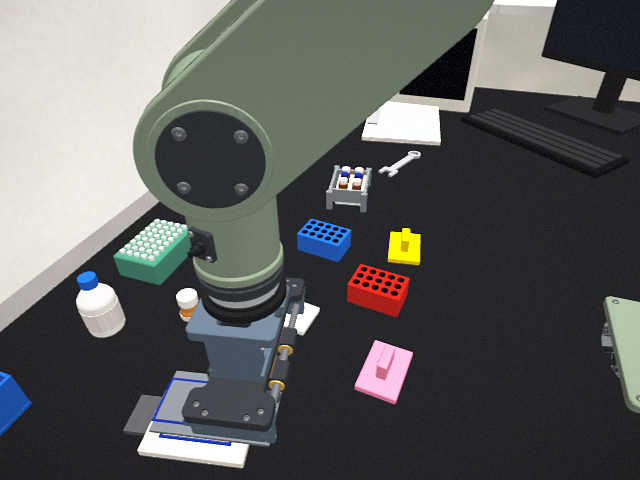

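```bash
python3 plan.py 517.1,275,23.5,-78
```

```text
[0.265, 0.0034, -0.0013, -0.0, 0.0, 0.0]
```

Emit:
send_rows(commands=[[[0.1, 0, 0, 0, 0, 0], [0.18, 0, 0, 0, 0, 0], [0.22, 0.003, -0.001, 0, 0, 0], [0.245, 0.003, -0.001, 0, 0, 0], [0.26, 0.003, -0.001, 0, 0, 0], [0.265, 0.003, -0.001, 0, 0, 0], [0.265, 0.003, -0.001, 0, 0, 0]]])

```text
time_s: 15.25
ee_pos: [517.2, 275.0, 23.6]
ee_rot: [101.9, 90.0, 23.9]
force: [0.4, 0.2, -1.2]
gripper_width: 13.8
```

Emit:
send_rows(commands=[[[0.006, 0, 0, 0, 0, 0], [0.009, 0, 0, 0, 0, 0], [0.009, 0, 0, 0, 0, 0]]])

```text
time_s: 15.62
ee_pos: [517.2, 275.0, 22.9]
ee_rot: [101.3, 90.0, 23.3]
force: [-1.0, 0.1, 0.7]
gripper_width: 13.6
```

```bash
python3 - <<'E'
from plan import *
from m import *
setcmd([517.1,275,22.6,-78]);print(meas()[1:],meas()[0]['gripper_width'],meas()[0]['force'])
for n in ['side','scene']:
    im,d,cc=grab(n,n+'7.png')
    np.savez('/tmp/%s7.npz'%n,im=im,d=d,K=cc['mtx'],T=cc['camera_from_world'])
a=cv2.imread('pics/side7.png')[350:480,110:300]; b=cv2.imread('pics/scene7.png')[190:290,400:540]
a=cv2.resize(a,(400,274)); b=cv2.resize(b,(400,286))[:274]; cv2.imwrite('pics/c7.png',np.hstack([a,b]))
E
```

```text
(array([517.21, 275.01,  22.91, -78.01]), array([ 4.e-04,  2.e-04, -1.e+00])) 13.562630989360144 [-1.01402967  0.10559178  0.70927346]
```

View pics/c7.png

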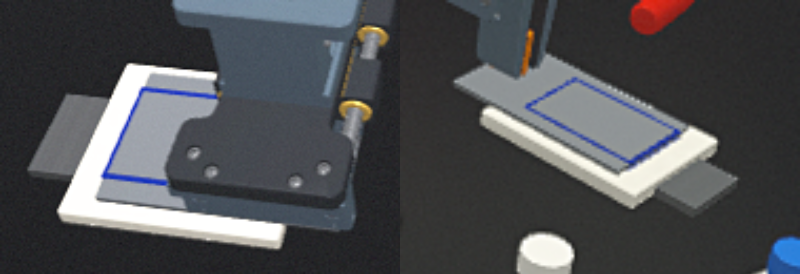

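```bash
python3 - <<'E'
from m import *
for n,i,z0,z1 in [('scene',0,5,20),('scene',7,9,25),('side',0,5,20),('side',7,9,25)]:
    im,d,c=load(n,i); P=cloud(d,c); I=im.astype(int)
    bx=(abs(P[...,0]-595)<75)&(abs(P[...,1]-292)<75)&(d>0)&(P[...,2]>z0)&(P[...,2]<z1)&(I[...,2]-I[...,0]>40)&(I[...,2]-I[...,1]>25)
    k,l,s,ce=cv2.connectedComponentsWithStats(bx.astype(np.uint8)); j=1+np.argmax(s[1:,4]); q=P[l==j]
    # central: project pixel hull to plane
    print(n,i,s[j],rect(q),np.median(q[:,2]))
E
```

```text
scene 0 [442 219  55  31 159] [594.3 292.2  90.5  63.8  12.1] 11.703355661978348
scene 7 [444 217  54  32 174] [595.7 293.3  90.1  64.4  13.6] 16.26837216621618
side 0 [159 393  85  53 628] [597.7 292.3  87.9  62.   12.5] 12.811441247276878
side 7 [158 391  55  47 291] [618.1 296.   60.8  46.4 -79.7] 17.677823143773875
```

```bash
python3 - <<'E'
from m import *
a=np.radians(12);X=np.array([np.cos(a),np.sin(a)]);Y=np.array([-X[1],X[0]])
for n,i,z0,z1 in [('scene',0,5,20),('scene',7,9,25),('side',0,5,20),('side',7,9,25)]:
    im,d,c=load(n,i); P=cloud(d,c); I=im.astype(int)
    bx=(abs(P[...,0]-595)<75)&(abs(P[...,1]-292)<75)&(d>0)&(P[...,2]>z0)&(P[...,2]<z1)&(I[...,2]-I[...,0]>40)&(I[...,2]-I[...,1]>25)
    k,l,s,ce=cv2.connectedComponentsWithStats(bx.astype(np.uint8)); j=1+np.argmax(s[1:,4]); q=P[l==j][:,:2]
    K=c['mtx'];T=c['camera_from_world'];zz=12 if i==0 else 17
    v,u=np.nonzero(l==j); r=np.c_[(u-K[0,2])/K[0,0],-(v-K[1,2])/K[1,1],-np.ones(len(u))]@T[:3,:3]; o=-T[:3,:3].T@T[:3,3]
    q=(o+r*((zz-o[2])/r[:,2])[:,None])[:,:2]
    x=(q-[595,292])@X;y=(q-[595,292])@Y
    e=lambda m,w: np.round(np.median(w[m]),1) if m.sum()>5 else None
    print(n,i,'+x',e((x>33)&(abs(y)<20),x),'-x',e((x<-33)&(abs(y)<20),x),'+y',e((y>22)&(abs(x)<35),y),'-y',e((y<-22)&(abs(x)<35),y))
    for nm,m,A,B in [('+x',(x>33)&(abs(y)<22),y,x),('+y',(y>22)&(x>0)&(x<35),x,y)]:
        if m.sum()>8: print('   slope',nm,np.round(np.degrees(np.polyfit(A[m],B[m],1)[0]),1))
E
```

```text
scene 0 +x 41.7 -x -42.3 +y 27.8 -y -28.0
   slope +x 0.2
   slope +y -0.7
scene 7 +x 43.4 -x -40.0 +y 27.4 -y -28.0
   slope +x -0.1
   slope +y 0.8
side 0 +x 45.2 -x -39.0 +y 27.2 -y -29.1
   slope +x -0.1
   slope +y 0.1
side 7 +x 45.0 -x None +y 26.9 -y -28.4
   slope +x 0.0
   slope +y -0.1
```

Emit:
send_rows(commands=[[[0, 0, 0, 0, 0, 0], [0, 0, 0, 0, 0, 0], [0, 0, 0, 0, 0, 0], [0, 0, 0, 0, 0, 0], [-0.2, 0, 0, 0, 0, 0], [-0.6, 0, 0, 0, 0, 0], [-1, 0, 0, 0, 0, 0], [-1, 0, 0, 0, 0, 0]]], jaw=-1)

```text
time_s: 16.73
ee_pos: [519.2, 276.1, 126.1]
ee_rot: [104.7, 89.6, 26.7]
force: [0.1, -0.1, 0.6]
gripper_width: 90.2
```

```bash
python3 - <<'E'
from plan import *
from m import *
setcmd([517.1,275,122.6,-78]);print(meas()[1:],meas()[0]['gripper_width'])
E
python3 plan.py 517.1,275,202.6,-78
```

```text
(array([519.2 , 276.05, 126.07, -78.01]), array([ 0.007 ,  0.0035, -1.    ])) 90.18539271796406
[-0.8, 0.0, 0.0, -0.0, 0.0, 0.0]
```

Emit:
send_rows(commands=[[[-0.5, 0, 0, 0, 0, 0], [-0.8, 0, 0, 0, 0, 0], [-0.8, 0, 0, 0, 0, 0], [-0.8, 0, 0, 0, 0, 0], [-0.8, 0, 0, 0, 0, 0]]])

```text
time_s: 17.35
ee_pos: [516.2, 274.5, 200.5]
ee_rot: [-74.3, 89.8, -152.3]
force: [-0.4, 0.4, -0.0]
gripper_width: 91.2
```

```bash
python3 - <<'E'
from plan import *
from m import *
setcmd([517.1,275,202.6,-78]);print(meas()[1:])
im,d,c=grab('wrist','wrist8.png'); P=cloud(d,c);np.savez('/tmp/wrist8.npz',im=im,d=d,K=c['mtx'],T=c['camera_from_world'])
q=blue(im,d,P,(150,0,500,260),5,30); print('seat',len(q),rect(q),np.median(q[:,2]))
I=im.astype(int)
E
```

```text
(array([516.16, 274.47, 200.49, -78.01]), array([-0.0034, -0.0018, -1.    ]))
seat 1068 [594.2 291.4  85.   58.3  12. ] 16.349464368074067
```

View pics/wrist8.png

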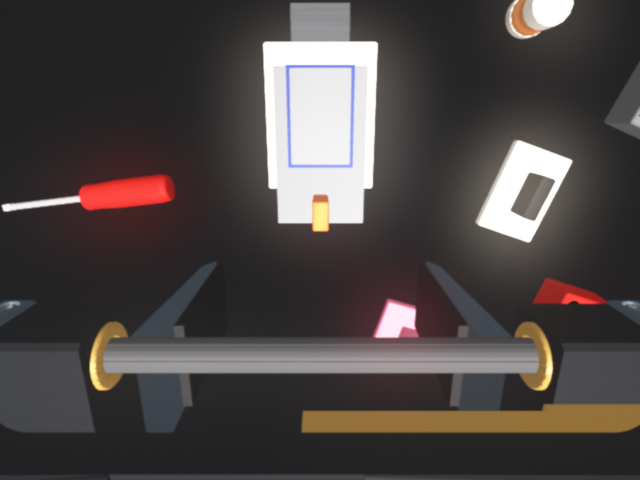

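```bash
python3 - <<'E'
from m import *
im,d,c=load('wrist',8); K=c['mtx'];T=c['camera_from_world'];I=im.astype(int)
a=np.radians(12);X=np.array([np.cos(a),np.sin(a)]);Y=np.array([-X[1],X[0]])
o=-T[:3,:3].T@T[:3,3]
def pr(u,v,z):
    r=np.array([(u-K[0,2])/K[0,0],-(v-K[1,2])/K[1,1],-1])@T[:3,:3]; p=(o+r*(z-o[2])/r[2])[:2]; return np.round([(p-[594.2,291.4])@X,(p-[594.2,291.4])@Y],1)
g=cv2.cvtColor(im,cv2.COLOR_RGB2GRAY).astype(int)
for v in (100,130,150):
    print(v,[ (u,g[v,u]) for u in range(258,298,2)]); 
    print(v,[ (u,g[v,u]) for u in range(345,385,2)]);
print([(v,g[v,321]) for v in range(34,72,2)])
E
```

```text
100 [(258, np.int64(79)), (260, np.int64(81)), (262, np.int64(81)), (264, np.int64(111)), (266, np.int64(254)), (268, np.int64(255)), (270, np.int64(255)), (272, np.int64(255)), (274, np.int64(243)), (276, np.int64(232)), (278, np.int64(232)), (280, np.int64(232)), (282, np.int64(233)), (284, np.int64(232)), (286, np.int64(204)), (288, np.int64(153)), (290, np.int64(224)), (292, np.int64(237)), (294, np.int64(237)), (296, np.int64(237))]
100 [(345, np.int64(239)), (347, np.int64(239)), (349, np.int64(238)), (351, np.int64(184)), (353, np.int64(172)), (355, np.int64(232)), (357, np.int64(236)), (359, np.int64(236)), (361, np.int64(236)), (363, np.int64(236)), (365, np.int64(238)), (367, np.int64(255)), (369, np.int64(255)), (371, np.int64(255)), (373, np.int64(255)), (375, np.int64(225)), (377, np.int64(87)), (379, np.int64(85)), (381, np.int64(83)), (383, np.int64(82))]
130 [(258, np.int64(79)), (260, np.int64(79)), (262, np.int64(81)), (264, np.int64(83)), (266, np.int64(191)), (268, np.int64(255)), (270, np.int64(255)), (272, np.int64(255)), (274, np.int64(255)), (276, np.int64(234
[... 1245 characters left out ...]
57, np.int64(240)), (359, np.int64(240)), (361, np.int64(240)), (363, np.int64(239)), (365, np.int64(254)), (367, np.int64(255)), (369, np.int64(255)), (371, np.int64(255)), (373, np.int64(229)), (375, np.int64(88)), (377, np.int64(84)), (379, np.int64(84)), (381, np.int64(81)), (383, np.int64(80))]
[(34, np.int64(152)), (36, np.int64(152)), (38, np.int64(152)), (40, np.int64(154)), (42, np.int64(252)), (44, np.int64(255)), (46, np.int64(255)), (48, np.int64(255)), (50, np.int64(255)), (52, np.int64(255)), (54, np.int64(255)), (56, np.int64(255)), (58, np.int64(255)), (60, np.int64(255)), (62, np.int64(255)), (64, np.int64(245)), (66, np.int64(150)), (68, np.int64(227)), (70, np.int64(236))]
```

```bash
python3 - <<'E'
from m import *
im,d,c=load('wrist',8); K=c['mtx'];T=c['camera_from_world']
a=np.radians(12);X=np.array([np.cos(a),np.sin(a)]);Y=np.array([-X[1],X[0]])
o=-T[:3,:3].T@T[:3,3]
def pr(u,v,z):
    r=np.array([(u-K[0,2])/K[0,0],-(v-K[1,2])/K[1,1],-1])@T[:3,:3]; p=(o+r*(z-o[2])/r[2])[:2]; return np.round([(p-[594.2,291.4])@X,(p-[594.2,291.4])@Y],1)
dx=-0.6
print('slab end',pr(321,41.2,12+dx),'seat far',pr(321,65.2,17+dx),'seat near', pr(321,167.3,17+dx),'slab near',pr(270,188,12+dx),'tilt?',pr(266,41.5,12+dx),pr(376,43,12+dx),'pl',pr(274.5,100,17+dx),pr(366,100,17+dx),'sl',pr(265,100,12+dx),pr(375.7,100,12+dx))
E
```

```text
slab end [61.2 -1. ] seat far [42.2 -1. ] seat near [-42.6  -0.9] slab near [-62.3  46.4] tilt? [61.  44.8] [ 59.8 -47. ] pl [14.7 38.9] [ 14.6 -39.5] sl [14.9 47.7] [ 14.8 -48.5]
```

```bash
python3 - <<'E'
from plan import *
W=[[517.1,275,202.6,-78],[560,185,200,-85],[610,94,200,-93],[681,5,200,-100]]
for a,b in zip(W,W[1:]): print(row(a,b))
E
```

```text
[0.026, 0.2325, 0.9695, 0.0194, 0.0, 0.0]
[0.0, 0.4188, 0.9501, 0.0222, 0.0, 0.0]
[0.0, 0.7556, 0.8516, 0.0194, 0.0, 0.0]
```

Emit:
send_rows(commands=[[[0.02, 0.1, 0.5, 0.01, 0, 0], [0.026, 0.2325, 0.9695, 0.0194, 0, 0]]])

```text
time_s: 17.65
ee_pos: [559.8, 184.2, 198.8]
ee_rot: [-74.2, 89.9, -159.2]
force: [0.3, -0.7, -0.8]
gripper_width: 90.9
```

Emit:
send_rows(commands=[[[0, 0.2, 0.5, 0.01, 0, 0], [0, 0.4188, 0.95, 0.0222, 0, 0]]])

```text
time_s: 17.9
ee_pos: [610.2, 92.3, 199.0]
ee_rot: [-81.3, 89.9, -174.4]
force: [0.6, 0.7, -1.1]
gripper_width: 91.1
```

Emit:
send_rows(commands=[[[0, 0.38, 0.43, 0.01, 0, 0], [0, 0.7556, 0.8516, 0.0194, 0, 0], [0, 0.7556, 0.8516, 0.0194, 0, 0], [0, 0.7556, 0.8516, 0.0194, 0, 0], [0, 0.7556, 0.8516, 0.0194, 0, 0], [0, 0.7556, 0.8516, 0.0194, 0, 0]]])

```text
time_s: 18.65
ee_pos: [680.5, 6.2, 200.3]
ee_rot: [124.0, 90.0, 24.1]
force: [-1.2, -0.0, 0.2]
gripper_width: 91.4
```

```bash
cat > obj.py <<'E'
from plan import *
from m import *
def topobj(P,d,im,cx,cy,zlo,zhi,r=60):
    m=(d>0)&(np.hypot(P[...,0]-cx,P[...,1]-cy)<r)&(P[...,2]>zlo)&(P[...,2]<zhi)
    k,l,s,ce=cv2.connectedComponentsWithStats(m.astype(np.uint8)); j=1+np.argmax(s[1:,4]); q=P[l==j]
    return rect(q),round(float(np.median(q[:,2])),2),s[j].tolist()
E
python3 - <<'E'
from obj import *
setcmd([681,5,200,-100]);print(meas()[1:],meas()[0]['qpos'])
im,d,c=grab('wrist','wrist9.png'); P=cloud(d,c);np.savez('/tmp/wrist9.npz',im=im,d=d,K=c['mtx'],T=c['camera_from_world'])
print(topobj(P,d,im,681,4,28,42))
E
```

```text
(array([680.48,   6.18, 200.33, -99.88]), array([ 2.e-04,  1.e-04, -1.e+00])) [-4.51511244e-01  2.84183227e+01  7.55040177e+01  6.68061376e-03
  7.60634657e+01  9.94231150e+01]
(array([680.5,   4.1,  84.2,  56.1, -10.1]), 33.14, [291, 164, 65, 93, 5787])
```

View pics/wrist9.png

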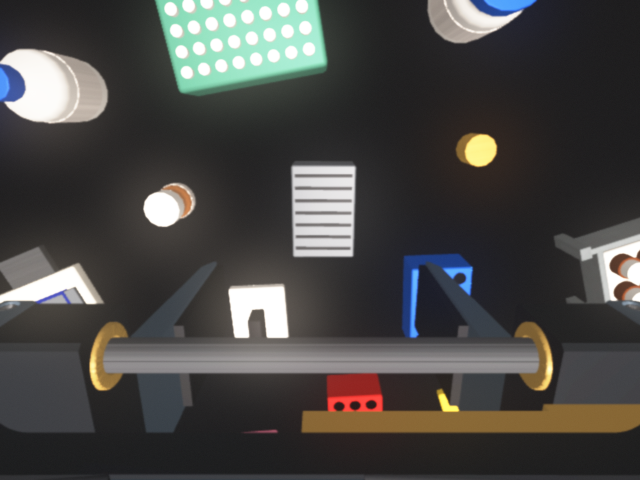

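```bash
python3 plan.py 680.3,4,105,-100.1
```

```text
[0.95, -0.0052, 0.0111, 0.0003, 0.0, 0.0]
```

Emit:
send_rows(commands=[[[0.5, 0, 0.01, 0, 0, 0], [0.95, -0.005, 0.011, 0.0003, 0, 0], [0.95, -0.005, 0.011, 0.0003, 0, 0]]])

```text
time_s: 19.08
ee_pos: [677.4, 4.5, 101.5]
ee_rot: [-80.4, 89.5, 179.6]
force: [0.2, 0.2, 0.6]
gripper_width: 91.6
```

Emit:
send_rows(commands=[[[0.4, 0, 0, 0, 0, 0], [0.7, 0, 0, 0, 0, 0], [0.9, 0, 0, 0, 0, 0], [0.96, 0, 0, 0, 0, 0], [0.96, 0, 0, 0, 0, 0], [0.96, 0, 0, 0, 0, 0]]])

```text
time_s: 19.82
ee_pos: [681.6, 4.0, 10.8]
ee_rot: [99.6, 89.8, -0.5]
force: [-0.0, -0.2, 0.3]
gripper_width: 91.2
```

Emit:
send_rows(commands=[[[0, 0, 0, 0, 0, 0], [0, 0, 0, 0, 0, 0], [0, 0, 0, 0, 0, 0], [0, 0, 0, 0, 0, 0], [0, 0, 0, 0, 0, 0], [0, 0, 0, 0, 0, 0]]], jaw=1, force=20)

```text
time_s: 20.58
ee_pos: [680.3, 4.0, 9.0]
ee_rot: [131.3, 90.0, 31.2]
force: [-0.8, 0.2, 0.8]
gripper_width: 55.9
```

```bash
python3 - <<'E'
from plan import *
W=[[680.3,4,9,-100.1],[675,15,99,-100.1],[640,100,140,-93],[612,190,140,-85],[594.3,285,130,-78],[594.3,291.4,60,-78]]
for a,b in zip(W,W[1:]): print(row(a,b))
E
```

```text
[-0.9, -0.0715, -0.099, -0.0, 0.0, 0.0]
[-0.41, -0.4936, -0.7754, -0.0197, 0.0, 0.0]
[-0.0, -0.3267, -0.8841, -0.0222, 0.0, 0.0]
[0.1, -0.0935, -0.9618, -0.0194, 0.0, 0.0]
[0.7, 0.0133, -0.0626, -0.0, 0.0, 0.0]
```

Emit:
send_rows(commands=[[[0, 0, 0, 0, 0, 0], [-0.1, 0, 0, 0, 0, 0], [-0.3, 0, 0, 0, 0, 0], [-0.55, 0, 0, 0, 0, 0], [-0.8, -0.035, -0.06, 0, 0, 0], [-0.9, -0.07, -0.1, 0, 0, 0]]], force=40)

```text
time_s: 21.32
ee_pos: [675.7, 15.2, 100.6]
ee_rot: [100.7, 89.9, 0.6]
force: [-0.2, 1.0, -3.3]
gripper_width: 55.8
```

Emit:
send_rows(commands=[[[-0.1, -0.12, -0.19, -0.005, 0, 0], [-0.2, -0.25, -0.39, -0.01, 0, 0], [-0.3, -0.37, -0.58, -0.015, 0, 0], [-0.41, -0.49, -0.775, -0.0197, 0, 0]]])

```text
time_s: 21.82
ee_pos: [639.5, 101.9, 140.4]
ee_rot: [-85.6, 90.0, -178.4]
force: [0.6, 0.6, -4.0]
gripper_width: 55.8
```

Emit:
send_rows(commands=[[[0, -0.08, -0.22, -0.005, 0, 0], [0, -0.16, -0.44, -0.011, 0, 0], [0, -0.24, -0.66, -0.017, 0, 0], [0, -0.327, -0.884, -0.0222, 0, 0]]])

```text
time_s: 22.32
ee_pos: [611.8, 191.4, 139.5]
ee_rot: [-76.5, 90.0, -161.4]
force: [0.1, 0.2, -3.4]
gripper_width: 56.1
```

Emit:
send_rows(commands=[[[0, -0.03, -0.24, -0.005, 0, 0], [0, -0.05, -0.48, -0.01, 0, 0], [0.05, -0.07, -0.72, -0.015, 0, 0], [0.1, -0.0935, -0.9, -0.0194, 0, 0], [0.1, -0.0935, -0.962, -0.0194, 0, 0], [0.1, -0.0935, -0.962, -0.0194, 0, 0]]])

```text
time_s: 23.08
ee_pos: [594.8, 285.0, 129.8]
ee_rot: [0.5, 90.0, -77.5]
force: [-0.1, -0.2, -4.4]
gripper_width: 55.8
```

Emit:
send_rows(commands=[[[0.2, 0, -0.03, 0, 0, 0], [0.45, 0.0133, -0.0626, 0, 0, 0], [0.65, 0.0133, -0.0626, 0, 0, 0], [0.7, 0.0133, -0.0626, 0, 0, 0], [0.7, 0.0133, -0.0626, 0, 0, 0], [0.7, 0.0133, -0.0626, 0, 0, 0]]])

```text
time_s: 23.82
ee_pos: [595.6, 291.4, 61.3]
ee_rot: [100.5, 89.9, 22.4]
force: [-0.1, -0.4, -3.9]
gripper_width: 55.5
```

```bash
python3 - <<'E'
from obj import *
setcmd([594.3,291.4,60,-78]);s=meas()[1];print(s,meas()[0]['gripper_width'])
im,d,c=grab('wrist','wrist10.png'); P=cloud(d,c);np.savez('/tmp/wrist10.npz',im=im,d=d,K=c['mtx'],T=c['camera_from_world'])
print(topobj(P,d,im,594,291,80,92))
q=blue(im,d,P,(150,0,500,260),5,30); print(len(q))
grab('side','side10.png')
E
```

```text
[595.63 291.42  61.25 -78.03] 55.47965620232017
(array([612.4, 295.1,  77. ,  50.8, -78.3]), 85.43, [222, 220, 198, 117, 16809])
619
```

View pics/wrist10.png

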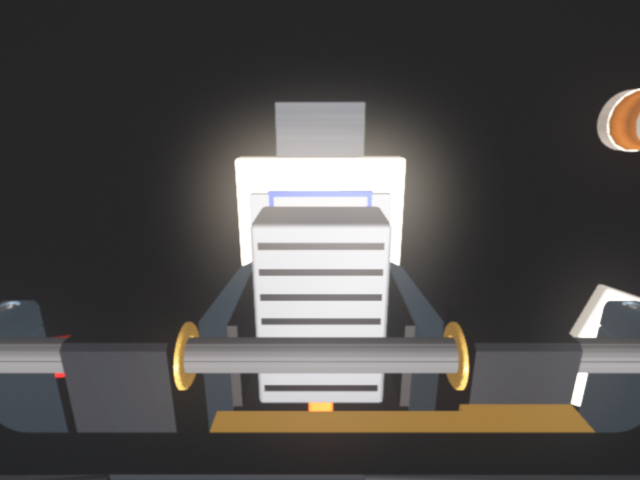

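```bash
python3 - <<'E'
from m import *
im,d,c=load('wrist',10); K=c['mtx'];T=c['camera_from_world']
a=np.radians(12);X=np.array([np.cos(a),np.sin(a)]);Y=np.array([-X[1],X[0]])
o=-T[:3,:3].T@T[:3,3]
def pr(u,v,z):
    r=np.array([(u-K[0,2])/K[0,0],-(v-K[1,2])/K[1,1],-1])@T[:3,:3]; p=(o+r*(z-o[2])/r[2])[:2]; return np.round([(p-[594.3,291.4])@X,(p-[594.3,291.4])@Y],1)
g=cv2.cvtColor(im,cv2.COLOR_RGB2GRAY).astype(int)
print([(v,int(g[v,315])) for v in range(150,230,2)])
print([(u,int(g[195,u])) for u in range(262,380,2) if u<284 or u>360])
print([(u,int(g[232,u])) for u in range(248,396) if u<264 or u>380])
print('seat far',pr(320,192,16.4),'Lft',pr(270,194,16.4),pr(372,194,16.4),'blk top far',pr(320,223,85.3),'bot far',pr(320,208,51.3),'top near',pr(320,401,85.3),'topL',pr(255,225,85.3),pr(387,225,85.3))
E
```

```text
[(150, 192), (152, 192), (154, 193), (156, 193), (158, 251), (160, 255), (162, 255), (164, 255), (166, 255), (168, 255), (170, 255), (172, 255), (174, 255), (176, 255), (178, 255), (180, 255), (182, 255), (184, 255), (186, 255), (188, 255), (190, 253), (192, 205), (194, 205), (196, 222), (198, 251), (200, 252), (202, 252), (204, 252), (206, 221), (208, 161), (210, 158), (212, 157), (214, 156), (216, 153), (218, 152), (220, 150), (222, 151), (224, 174), (226, 215), (228, 240)]
[(262, 244), (264, 244), (266, 245), (268, 227), (270, 193), (272, 194), (274, 195), (276, 197), (278, 198), (280, 199), (282, 199), (362, 208), (364, 207), (366, 206), (368, 205), (370, 206), (372, 240), (374, 249), (376, 249), (378, 249)]
[(248, 255), (249, 255), (250, 251), (251, 220), (252, 224), (253, 235), (254, 240), (255, 242), (256, 243), (257, 243), (258, 243), (259, 243), (260, 243), (261, 243), (262, 243), (263, 243), (381, 250), (382, 250), (383, 250), (384, 250), (385, 250), (386, 250), (387, 249), (388, 245), (389, 235), (390, 222), (391, 244), (392, 255), (393, 255), (394, 255), (395, 255)]
seat far [43.   0.1] Lft [41.9 28. ] [ 41.8 -28.9] blk top far [43.7  0. ] bot far [41.9  0.1] top near [-38.9   0.2] topL [42.9 25.2] [ 42.8 -26. ]
```

Emit:
send_rows(commands=[[[0.12, 0, 0, 0, 0, 0], [0.22, 0, 0, 0, 0, 0], [0.29, 0, 0, 0, 0, 0], [0.325, 0, 0, 0, 0, 0], [0.335, 0, 0, 0, 0, 0], [0.335, 0, 0, 0, 0, 0], [0.335, 0, 0, 0, 0, 0]]])

```text
time_s: 24.8
ee_pos: [595.0, 291.5, 26.8]
ee_rot: [102.1, 90.0, 24.1]
force: [0.3, -0.3, -3.9]
gripper_width: 56.0
```

Emit:
send_rows(commands=[[[0.003, 0, 0, 0, 0, 0], [0.006, 0, 0, 0, 0, 0], [0.008, 0, 0, 0, 0, 0], [0.008, 0, 0, 0, 0, 0]]])

```text
time_s: 25.3
ee_pos: [594.8, 291.4, 26.0]
ee_rot: [98.5, 90.0, 20.4]
force: [-0.5, -0.2, -0.7]
gripper_width: 55.8
```

Emit:
send_rows(commands=[[[0, 0, 0, 0, 0, 0], [0, 0, 0, 0, 0, 0], [0, 0, 0, 0, 0, 0], [-0.15, 0, 0, 0, 0, 0], [-0.5, 0, 0, 0, 0, 0], [-1, 0, 0, 0, 0, 0]]], jaw=-1)

```text
time_s: 26.05
ee_pos: [594.1, 291.0, 126.4]
ee_rot: [-76.5, 89.9, -154.6]
force: [0.0, -0.1, 0.3]
gripper_width: 91.1
```

Emit:
send_rows(commands=[[[-0.5, -0.2, 0, 0, 0, 0], [-1, -0.4, 0, 0, 0, 0], [-1, -0.4, 0, 0, 0, 0], [-1, -0.4, 0, 0, 0, 0], [-1, -0.4, 0, 0, 0, 0], [-1, -0.4, 0, 0, 0, 0]]])

```text
time_s: 26.8
ee_pos: [555.4, 282.8, 224.2]
ee_rot: [-75.4, 89.9, -153.4]
force: [1.0, 0.2, -0.7]
gripper_width: 91.0
```

```bash
python3 - <<'E'
from obj import *
c=np.array([594.3,291.4,225.7,-78]); c[:3]+=Rt(-78)@np.array([0,-40,0]); setcmd(c);print(c,meas()[1:],meas()[0]['gripper_width'])
im,d,c=grab('wrist','wrist11.png'); P=cloud(d,c);np.savez('/tmp/wrist11.npz',im=im,d=d,K=c['mtx'],T=c['camera_from_world'])
print(topobj(P,d,im,594,291,45,58))
q=blue(im,d,P,(150,0,500,260),5,30); print(len(q),rect(q))
m=(d>0)&(P[...,2]>6)&(P[...,2]<15)&(im.min(-1)>240)&(np.hypot(P[...,0]-594,P[...,1]-291)<100); print('slab',rect(P[m]))
E
```

```text
[555.17409597 283.08353237 225.7        -78.        ] (array([555.4 , 282.82, 224.2 , -78.02]), array([-0.0023, -0.0012, -1.    ])) 91.0450180618854
(array([594.9, 291.4,  82.6,  56.1,  11.8]), 50.19, [288, 116, 66, 96, 6095])
0 [0. 0. 0. 0. 0.]
slab [579.7 288.2 150.6  95.5  12. ]
```

View pics/wrist11.png

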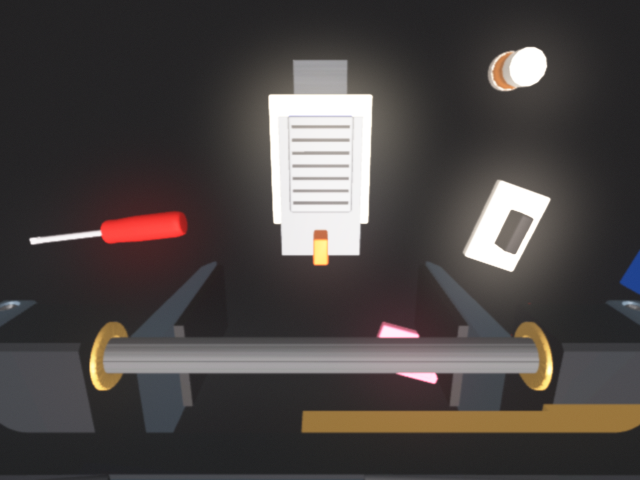

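```bash
python3 - <<'E'
from plan import *
W=[cmd(),[552,188,215,-83],[556,94,210,-88],[563,2,205,-93],[570,-89,200,-97.7]]
for a,b in zip(W,W[1:]): print(row(a,b))
E
```

```text
[0.107, -0.2287, 0.9235, 0.0139, 0.0, 0.0]
[0.05, -0.0749, 0.9379, 0.0139, 0.0, 0.0]
[0.05, 0.0378, 0.9219, 0.0139, 0.0, 0.0]
[0.05, 0.1175, 0.9051, 0.0131, 0.0, 0.0]
```

Emit:
send_rows(commands=[[[0.05, -0.1, 0.46, 0.007, 0, 0], [0.107, -0.2287, 0.9235, 0.0139, 0, 0]]])

```text
time_s: 27.1
ee_pos: [552.5, 187.2, 214.0]
ee_rot: [-57.0, 90.0, -140.0]
force: [0.1, -0.1, 0.5]
gripper_width: 91.3
```

Emit:
send_rows(commands=[[[0.025, -0.04, 0.47, 0.007, 0, 0], [0.05, -0.075, 0.938, 0.0139, 0, 0]]])

```text
time_s: 27.35
ee_pos: [556.3, 92.5, 209.3]
ee_rot: [-80.0, 90.0, -168.1]
force: [-0.1, 0.7, -0.2]
gripper_width: 91.1
```

Emit:
send_rows(commands=[[[0.025, 0.02, 0.46, 0.007, 0, 0], [0.05, 0.038, 0.922, 0.0139, 0, 0]]])

```text
time_s: 27.6
ee_pos: [563.4, 0.4, 204.4]
ee_rot: [-91.2, 90.0, 175.6]
force: [0.1, 0.2, -0.1]
gripper_width: 90.8
```

Emit:
send_rows(commands=[[[0.025, 0.06, 0.45, 0.007, 0, 0], [0.05, 0.1175, 0.905, 0.0131, 0, 0], [0.05, 0.1175, 0.905, 0.0131, 0, 0], [0.05, 0.1175, 0.905, 0.0131, 0, 0], [0.05, 0.1175, 0.905, 0.0131, 0, 0], [0.05, 0.1175, 0.905, 0.0131, 0, 0]]])

```text
time_s: 28.35
ee_pos: [570.3, -88.0, 200.0]
ee_rot: [144.5, 90.0, 46.8]
force: [-0.2, -0.3, 0.3]
gripper_width: 91.2
```

```bash
python3 - <<'E'
from obj import *
setcmd([570,-89,200,-97.7]);print(meas()[1:],meas()[0]['gripper_width'])
im,d,c=grab('wrist','wrist12.png'); P=cloud(d,c);np.savez('/tmp/wrist12.npz',im=im,d=d,K=c['mtx'],T=c['camera_from_world'])
print(topobj(P,d,im,570,-89,33,45))
cv2.imwrite('pics/c12.png',cv2.cvtColor(im[120:300,220:440],cv2.COLOR_RGB2BGR))
E
```

```text
(array([570.34, -88.03, 200.05, -97.65]), array([ 1.e-04,  1.e-04, -1.e+00])) 91.18078112538672
(array([570.1, -89. ,  83.7,  56. ,  -7.7]), 37.2, [289, 166, 66, 93, 5893])
```

View pics/c12.png

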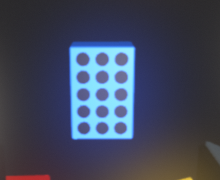

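The crop shows the blue rack with its 5 x 3 holes centred under the tool. I'm descending on it.

Emit:
send_rows(commands=[[[0.5, 0, 0, 0, 0, 0], [0.95, 0, 0, 0, 0, 0], [0.95, 0, 0, 0, 0, 0]]])

```text
time_s: 28.78
ee_pos: [567.7, -88.2, 102.0]
ee_rot: [-92.2, 89.5, 170.1]
force: [-0.5, 0.0, 0.1]
gripper_width: 91.1
```

Emit:
send_rows(commands=[[[0.4, 0, 0, 0, 0, 0], [0.7, 0, 0, 0, 0, 0], [0.9, 0, 0, 0, 0, 0], [0.95, 0, 0, 0, 0, 0], [0.95, 0, 0, 0, 0, 0], [0.95, 0, 0, 0, 0, 0], [0.95, 0, 0, 0, 0, 0]]])

```text
time_s: 29.65
ee_pos: [571.0, -89.2, 11.0]
ee_rot: [88.4, 89.9, -9.3]
force: [0.5, 0.1, -1.0]
gripper_width: 91.2
```

Emit:
send_rows(commands=[[[0, 0, 0, 0, 0, 0], [0, 0, 0, 0, 0, 0], [0, 0, 0, 0, 0, 0], [0, 0, 0, 0, 0, 0], [0, 0, 0, 0, 0, 0], [0, 0, 0, 0, 0, 0]]], jaw=1, force=20)

```text
time_s: 30.4
ee_pos: [570.3, -89.1, 9.9]
ee_rot: [-125.0, 90.0, 137.3]
force: [0.0, -0.2, -0.6]
gripper_width: 56.1
```

```bash
python3 - <<'E'
from plan import *
setcmd([570,-89,10,-97.7]); print(meas()[1:])
W=[cmd(),[570,-80,100,-97.7],[565,15,150,-93],[560,110,160,-87],[570,200,160,-82],[594.6,285,160,-78.1],[594.6,291.4,90,-78.1]]
for a,b in zip(W,W[1:]): print(row(a,b))
E
```

```text
(array([570.32, -89.08,   9.92, -97.74]), array([-0.,  0., -1.]))
[-0.9, -0.0121, -0.0892, -0.0, 0.0, 0.0]
[-0.5, -0.1768, -0.9347, -0.0131, 0.0, 0.0]
[-0.1, -0.0997, -0.9461, -0.0167, 0.0, 0.0]
[-0.0, 0.147, -0.8935, -0.0139, 0.0, 0.0]
[-0.0, 0.3619, -0.8075, -0.0108, 0.0, 0.0]
[0.7, 0.0132, -0.0626, -0.0, 0.0, 0.0]
```

Emit:
send_rows(commands=[[[0, 0, 0, 0, 0, 0], [-0.1, 0, 0, 0, 0, 0], [-0.35, 0, 0, 0, 0, 0], [-0.65, 0, -0.04, 0, 0, 0], [-0.9, -0.012, -0.089, 0, 0, 0]]], force=30)

```text
time_s: 31.02
ee_pos: [570.6, -80.1, 101.7]
ee_rot: [87.5, 89.9, -10.2]
force: [-0.4, 0.5, -0.9]
gripper_width: 56.0
```

Emit:
send_rows(commands=[[[-0.13, -0.04, -0.23, -0.003, 0, 0], [-0.26, -0.09, -0.46, -0.006, 0, 0], [-0.4, -0.13, -0.7, -0.01, 0, 0], [-0.5, -0.177, -0.935, -0.0131, 0, 0]]])

```text
time_s: 31.52
ee_pos: [565.5, 15.7, 151.3]
ee_rot: [94.3, 89.9, 1.3]
force: [0.4, 0.3, -1.7]
gripper_width: 56.0
```

Emit:
send_rows(commands=[[[-0.03, -0.025, -0.24, -0.004, 0, 0], [-0.05, -0.05, -0.48, -0.008, 0, 0], [-0.08, -0.075, -0.72, -0.012, 0, 0], [-0.1, -0.1, -0.946, -0.0167, 0, 0]]])

```text
time_s: 32.02
ee_pos: [560.2, 110.7, 160.7]
ee_rot: [96.7, 90.0, 9.8]
force: [0.0, -0.6, -1.3]
gripper_width: 55.9
```

Emit:
send_rows(commands=[[[0, 0.04, -0.22, -0.004, 0, 0], [0, 0.07, -0.45, -0.008, 0, 0], [0, 0.11, -0.67, -0.011, 0, 0], [0, 0.147, -0.8935, -0.0139, 0, 0]]])

```text
time_s: 32.52
ee_pos: [570.7, 201.2, 160.0]
ee_rot: [61.8, 90.0, -20.2]
force: [0.4, -0.6, -0.6]
gripper_width: 56.3
```

Emit:
send_rows(commands=[[[0, 0.1, -0.2, -0.003, 0, 0], [0, 0.2, -0.4, -0.006, 0, 0], [0, 0.3, -0.6, -0.009, 0, 0], [0, 0.34, -0.75, -0.0108, 0, 0], [0, 0.362, -0.8075, -0.0108, 0, 0], [0, 0.362, -0.8075, -0.0108, 0, 0], [0, 0.362, -0.8075, -0.0108, 0, 0]]])

```text
time_s: 33.4
ee_pos: [594.9, 284.3, 160.1]
ee_rot: [-21.5, 90.0, -99.6]
force: [-0.4, 0.5, -1.4]
gripper_width: 56.1
```

Emit:
send_rows(commands=[[[0.2, 0.006, -0.03, 0, 0, 0], [0.45, 0.0132, -0.0626, 0, 0, 0], [0.65, 0.0132, -0.0626, 0, 0, 0], [0.7, 0.0132, -0.0626, 0, 0, 0], [0.7, 0.0132, -0.0626, 0, 0, 0], [0.7, 0.0132, -0.0626, 0, 0, 0]]])

```text
time_s: 34.15
ee_pos: [595.8, 291.4, 91.2]
ee_rot: [100.1, 89.9, 22.0]
force: [-0.1, -0.2, -0.5]
gripper_width: 55.8
```

```bash
python3 - <<'E'
from obj import *
setcmd([594.6,291.4,90,-78.1]);print(meas()[1:],meas()[0]['gripper_width'])
im,d,c=grab('wrist','wrist13.png'); np.savez('/tmp/wrist13.npz',im=im,d=d,K=c['mtx'],T=c['camera_from_world'])
E
```

```text
(array([595.77, 291.4 ,  91.19, -78.13]), array([ 2.1e-03,  8.0e-04, -1.0e+00])) 55.79051865450346
```

View pics/wrist13.png

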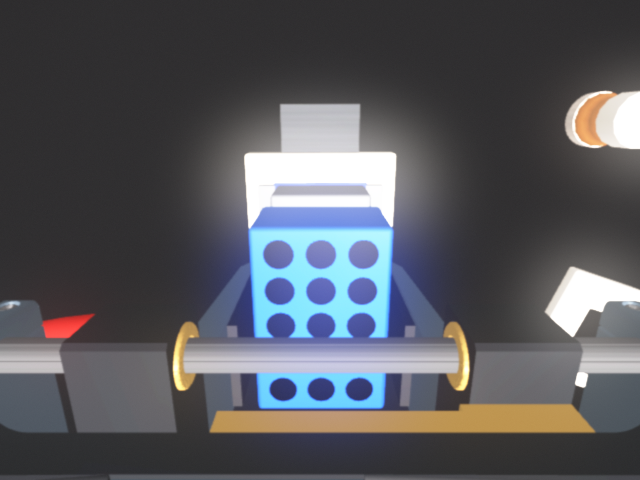

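Emit:
send_rows(commands=[[[0.1, 0, 0, 0, 0, 0], [0.18, 0, 0, 0, 0, 0], [0.24, 0, 0, 0, 0, 0], [0.275, 0, 0, 0, 0, 0], [0.285, 0, 0, 0, 0, 0], [0.285, 0, 0, 0, 0, 0], [0.285, 0, 0, 0, 0, 0]]])

```text
time_s: 35.08
ee_pos: [595.3, 291.4, 61.8]
ee_rot: [99.6, 90.0, 21.4]
force: [0.0, 0.3, -1.6]
gripper_width: 55.8
```

Emit:
send_rows(commands=[[[0.003, 0, 0, 0, 0, 0], [0.006, 0, 0, 0, 0, 0], [0.008, 0, 0, 0, 0, 0], [0.008, 0, 0, 0, 0, 0]]])

```text
time_s: 35.58
ee_pos: [595.1, 291.4, 61.0]
ee_rot: [99.6, 90.0, 21.5]
force: [0.1, -0.3, 0.2]
gripper_width: 55.8
```

Contact felt. I'll release, rise and check.

Emit:
send_rows(commands=[[[0, 0, 0, 0, 0, 0], [0, 0, 0, 0, 0, 0], [0, 0, 0, 0, 0, 0], [-0.15, 0, 0, 0, 0, 0], [-0.5, 0, 0, 0, 0, 0], [-1, 0, 0, 0, 0, 0]]], jaw=-1)

```text
time_s: 36.33
ee_pos: [594.4, 291.0, 161.4]
ee_rot: [-75.4, 89.9, -153.5]
force: [0.2, 0.4, -0.7]
gripper_width: 91.1
```

Emit:
send_rows(commands=[[[-0.5, -0.2, 0, 0, 0, 0], [-1, -0.4, 0, 0, 0, 0], [-1, -0.4, 0, 0, 0, 0], [-1, -0.4, 0, 0, 0, 0], [-1, -0.4, 0, 0, 0, 0], [-1, -0.4, 0, 0, 0, 0]]])

```text
time_s: 37.08
ee_pos: [555.7, 282.9, 259.2]
ee_rot: [-74.6, 89.8, -152.8]
force: [-0.1, 0.4, 0.1]
gripper_width: 91.5
```

```bash
python3 - <<'E'
from obj import *
c=np.array([594.6,291.4,260.7,-78.1]); c[:3]+=Rt(-78.1)@np.array([0,-40,0]); setcmd(c);print(c,meas()[1:],meas()[0]['gripper_width'])
im,d,c=grab('wrist','wrist14.png'); P=cloud(d,c);np.savez('/tmp/wrist14.npz',im=im,d=d,K=c['mtx'],T=c['camera_from_world'])
print(topobj(P,d,im,594,291,80,96))
W=[cmd(),[560,195,235,-85],[567.7,110,210,-97],[567.7,90.3,190,-97]]
for a,b in zip(W,W[1:]): print(row(a,b))
E
```

```text
[555.4596406  283.15183258 260.7        -78.1       ] (array([555.74, 282.89, 259.17, -78.13]), array([-0.0024, -0.0012, -1.    ])) 91.49749225024813
(array([595. , 291.5,  83. ,  56.2,  11.8]), 88.18, [287, 116, 67, 97, 6216])
[0.257, -0.1373, 0.8719, 0.0192, 0.0, 0.0]
[0.25, 0.0026, 0.8535, 0.0333, 0.0, 0.0]
[0.2, 0.024, 0.1955, -0.0, 0.0, 0.0]
```

View pics/wrist14.png

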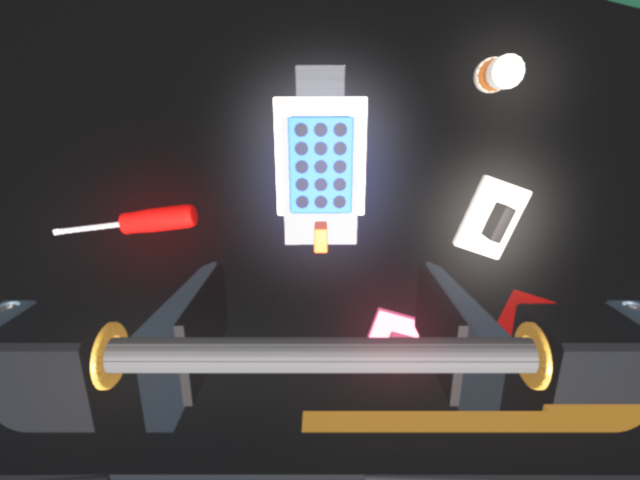

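The rack sits at (595.0, 291.5), 11.8°, over the block. Now the white cover with the black bar.

Emit:
send_rows(commands=[[[0.12, -0.07, 0.43, 0.01, 0, 0], [0.257, -0.137, 0.872, 0.0192, 0, 0]]])

```text
time_s: 37.38
ee_pos: [560.5, 194.3, 234.1]
ee_rot: [-45.4, 90.0, -130.4]
force: [-0.2, 0.1, -0.6]
gripper_width: 91.5
```

Emit:
send_rows(commands=[[[0.12, 0, 0.43, 0.016, 0, 0], [0.25, 0.0026, 0.8535, 0.0333, 0, 0]]])

```text
time_s: 37.62
ee_pos: [568.1, 108.5, 209.1]
ee_rot: [-64.6, 90.0, -161.9]
force: [0.6, 0.2, -0.2]
gripper_width: 91.5
```

Emit:
send_rows(commands=[[[0.2, 0.024, 0.1955, 0, 0, 0], [0.2, 0.024, 0.1955, 0, 0, 0], [0.2, 0.024, 0.1955, 0, 0, 0], [0.2, 0.024, 0.1955, 0, 0, 0], [0.2, 0.024, 0.1955, 0, 0, 0]]])

```text
time_s: 38.25
ee_pos: [568.4, 91.1, 190.6]
ee_rot: [108.4, 89.9, 11.4]
force: [0.4, -0.4, 0.4]
gripper_width: 91.2
```

```bash
python3 - <<'E'
from obj import *
setcmd([567.7,90.3,190,-97]);print(meas()[1:],meas()[0]['gripper_width'])
im,d,c=grab('wrist','wrist15.png'); P=cloud(d,c);np.savez('/tmp/wrist15.npz',im=im,d=d,K=c['mtx'],T=c['camera_from_world'])
print('slab',topobj(P,d,im,568,90,6,14)); print('bar',topobj(P,d,im,568,90,31,40)); print('all',topobj(P,d,im,568,90,6,40))
cv2.imwrite('pics/c15.png',cv2.cvtColor(im[120:300,220:440],cv2.COLOR_RGB2BGR))
E
```

```text
(array([568.37,  91.11, 190.58, -96.95]), array([ 1.3e-03,  3.0e-04, -1.0e+00])) 91.20522275193578
slab (array([567.7,  90.4,  84.1,  56. ,  -7. ]), 9.1, [291, 164, 62, 89, 4573])
bar (array([568.1,  90.2,  39.9,  13.1,  -7.2]), 34.97, [314, 193, 16, 46, 724])
all (array([567.7,  90.4,  84.1,  56. ,  -7. ]), 9.26, [291, 164, 62, 89, 5345])
```

View pics/c15.png

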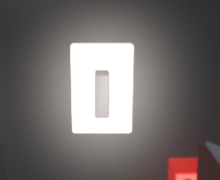

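Emit:
send_rows(commands=[[[0.4, 0, 0, 0, 0, 0], [0.8, 0, 0, 0, 0, 0], [0.9, 0, 0, 0, 0, 0]]])

```text
time_s: 38.67
ee_pos: [566.4, 90.3, 97.8]
ee_rot: [-75.2, 89.7, -172.2]
force: [-0.7, 0.9, 0.2]
gripper_width: 91.1
```

Emit:
send_rows(commands=[[[0.3, 0, 0, 0, 0, 0], [0.6, 0, 0, 0, 0, 0], [0.8, 0, 0, 0, 0, 0], [0.85, 0, 0, 0, 0, 0], [0.85, 0, 0, 0, 0, 0], [0.85, 0, 0, 0, 0, 0], [0.85, 0, 0, 0, 0, 0]]])

```text
time_s: 39.55
ee_pos: [568.8, 90.3, 15.9]
ee_rot: [104.8, 89.9, 7.8]
force: [-0.4, -0.8, -0.4]
gripper_width: 91.2
```

Emit:
send_rows(commands=[[[0, 0, 0, 0, 0, 0], [0, 0, 0, 0, 0, 0], [0, 0, 0, 0, 0, 0], [0, 0, 0, 0, 0, 0], [0, 0, 0, 0, 0, 0], [0, 0, 0, 0, 0, 0], [0, 0, 0, 0, 0, 0], [0, 0, 0, 0, 0, 0]]], jaw=1, force=20)

```text
time_s: 40.55
ee_pos: [568.1, 90.3, 15.0]
ee_rot: [130.0, 90.0, 33.0]
force: [0.5, 2.5, -0.2]
gripper_width: 14.4
```

```bash
python3 - <<'E'
from plan import *
setcmd([567.7,90.3,15,-97]); print(meas()[1:])
W=[cmd(),[567.7,95,115,-97],[575,190,200,-88],[594.7,285,200,-78.1],[594.7,291.4,130,-78.1]]
for a,b in zip(W,W[1:]): print(row(a,b))
E
```

```text
(array([568.1 ,  90.25,  14.98, -97.02]), array([ 1.e-04,  1.e-04, -1.e+00]))
[-1.0, -0.0057, -0.0466, -0.0, 0.0, 0.0]
[-0.85, -0.0433, -0.9518, -0.025, 0.0, 0.0]
[-0.0, 0.23, -0.9425, -0.0275, 0.0, 0.0]
[0.7, 0.0132, -0.0626, -0.0, 0.0, 0.0]
```

Emit:
send_rows(commands=[[[0, 0, 0, 0, 0, 0], [-0.1, 0, 0, 0, 0, 0], [-0.35, 0, 0, 0, 0, 0], [-0.65, 0, -0.02, 0, 0, 0], [-0.9, -0.005, -0.04, 0, 0, 0], [-1, -0.0057, -0.0466, 0, 0, 0]]], force=30)

```text
time_s: 41.3
ee_pos: [568.9, 95.1, 117.0]
ee_rot: [104.7, 89.8, 7.7]
force: [1.2, 0.2, -1.3]
gripper_width: 14.0
```

Emit:
send_rows(commands=[[[-0.25, 0, -0.2, -0.005, 0, 0], [-0.5, -0.02, -0.4, -0.01, 0, 0], [-0.7, -0.03, -0.65, -0.017, 0, 0], [-0.85, -0.0433, -0.952, -0.025, 0, 0]]])

```text
time_s: 41.8
ee_pos: [575.3, 190.3, 200.5]
ee_rot: [-30.8, 90.0, -118.8]
force: [1.2, 0.7, -1.0]
gripper_width: 13.6
```

Emit:
send_rows(commands=[[[0, 0.06, -0.24, -0.007, 0, 0], [0, 0.12, -0.48, -0.014, 0, 0], [0, 0.18, -0.72, -0.021, 0, 0], [0, 0.22, -0.88, -0.0275, 0, 0], [0, 0.23, -0.9425, -0.0275, 0, 0], [0, 0.23, -0.9425, -0.0275, 0, 0], [0, 0.23, -0.9425, -0.0275, 0, 0]]])

```text
time_s: 42.68
ee_pos: [595.1, 284.2, 200.1]
ee_rot: [-15.5, 90.0, -93.7]
force: [0.5, -0.9, -0.7]
gripper_width: 13.9
```

Emit:
send_rows(commands=[[[0.2, 0.006, -0.03, 0, 0, 0], [0.45, 0.0132, -0.0626, 0, 0, 0], [0.65, 0.0132, -0.0626, 0, 0, 0], [0.7, 0.0132, -0.0626, 0, 0, 0], [0.7, 0.0132, -0.0626, 0, 0, 0], [0.7, 0.0132, -0.0626, 0, 0, 0], [0.7, 0.0132, -0.0626, 0, 0, 0]]])

```text
time_s: 43.55
ee_pos: [595.6, 291.5, 130.9]
ee_rot: [100.8, 89.9, 22.7]
force: [0.9, 0.3, -1.3]
gripper_width: 13.6
```

```bash
python3 - <<'E'
from obj import *
setcmd([594.7,291.4,130,-78.1]);s=meas()[1];print(s,meas()[0]['gripper_width'])
im,d,c=grab('wrist','wrist16.png'); P=cloud(d,c);np.savez('/tmp/wrist16.npz',im=im,d=d,K=c['mtx'],T=c['camera_from_world'])
E
```

```text
[595.6  291.46 130.95 -78.12] 13.571456222335108
```

View pics/wrist16.png

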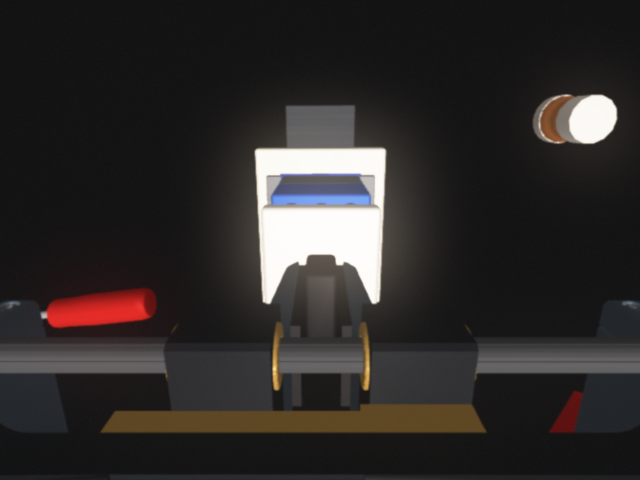

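Emit:
send_rows(commands=[[[0.1, 0, 0, 0, 0, 0], [0.18, 0, 0, 0, 0, 0], [0.23, 0, 0, 0, 0, 0], [0.25, 0, 0, 0, 0, 0], [0.255, 0, 0, 0, 0, 0], [0.255, 0, 0, 0, 0, 0], [0.255, 0, 0, 0, 0, 0]]])

```text
time_s: 44.48
ee_pos: [595.3, 291.4, 104.8]
ee_rot: [99.4, 90.0, 21.2]
force: [0.1, -0.4, -0.5]
gripper_width: 13.7
```

Emit:
send_rows(commands=[[[0.003, 0, 0, 0, 0, 0], [0.006, 0, 0, 0, 0, 0], [0.008, 0, 0, 0, 0, 0], [0.008, 0, 0, 0, 0, 0]]])

```text
time_s: 44.98
ee_pos: [595.2, 291.4, 104.0]
ee_rot: [98.9, 90.0, 20.8]
force: [-0.7, 0.0, 0.7]
gripper_width: 13.9
```

Emit:
send_rows(commands=[[[0, 0, 0, 0, 0, 0], [0, 0, 0, 0, 0, 0], [0, 0, 0, 0, 0, 0], [0, 0, 0, 0, 0, 0], [-0.15, 0, 0, 0, 0, 0], [-0.5, 0, 0, 0, 0, 0], [-1, 0, 0, 0, 0, 0]]], jaw=-1)

```text
time_s: 45.85
ee_pos: [594.6, 291.1, 204.5]
ee_rot: [-75.6, 89.9, -153.7]
force: [1.2, 0.0, -0.9]
gripper_width: 80.7
```

Emit:
send_rows(commands=[[[-0.4, -0.3, 0, 0, 0, 0], [-0.8, -0.6, 0, 0, 0, 0], [-0.8, -0.6, 0, 0, 0, 0], [-0.8, -0.6, 0, 0, 0, 0], [-0.8, -0.6, 0, 0, 0, 0], [-0.8, -0.6, 0, 0, 0, 0], [-0.8, -0.6, 0, 0, 0, 0]]])

```text
time_s: 46.72
ee_pos: [536.6, 278.9, 282.8]
ee_rot: [-74.6, 89.9, -152.7]
force: [0.1, -0.4, 0.6]
gripper_width: 91.1
```

```bash
python3 - <<'E'
from obj import *
print(meas()[1:],meas()[0]['gripper_width'])
im,d,c=grab('wrist','wrist17.png'); P=cloud(d,c)
print('cover slab',topobj(P,d,im,595,291,94,104)); print('bar',topobj(P,d,im,595,291,118,130))
im,d,c=grab('scene','scene17.png'); P=cloud(d,c)
f=(P[...,0]>545)&(P[...,0]<620)&(abs(P[...,1]+282)<45)&(P[...,2]>45)
print('bottle tops',np.percentile(P[f][:,2],[50,90,97])); print('red',topobj(P,d,im,447,10,33,45))
grab('side','side17.png')
E
```

```text
(array([536.6 , 278.91, 282.77, -78.13]), array([-1.3e-03, -7.0e-04, -1.0e+00])) 91.0544820807734
cover slab (array([595.3, 291.4,  83.2,  56.1,  11.8]), 98.08, [288, 92, 65, 97, 5243])
bar (array([595. , 291.7,  39.5,  13.4,  12.1]), 124.03, [312, 119, 17, 50, 835])
bottle tops [53.40337415 55.4871364  56.07696573]
red (array([448.6,   9.5,  86.5,  56.8,  -6.2]), 37.2, [282, 208, 44, 31, 803])
```

View pics/scene17.png

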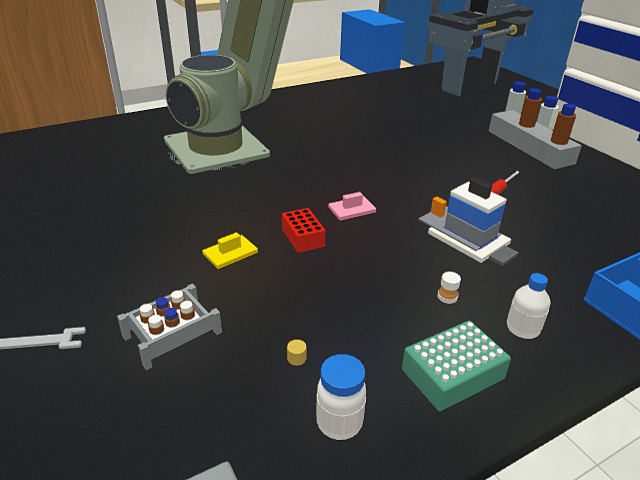

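View pics/wrist17.png

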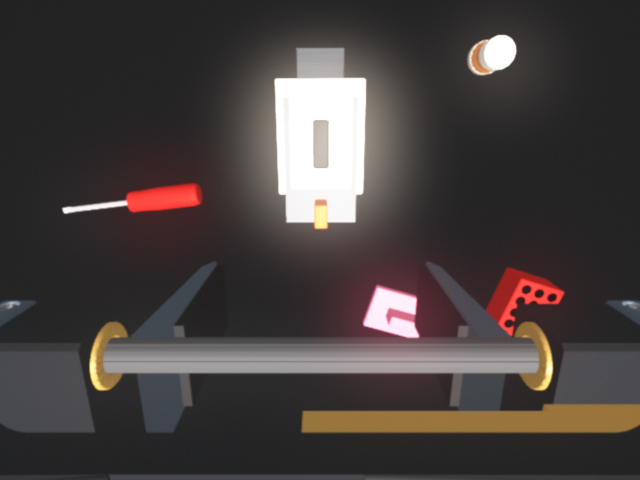

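View pics/side17.png

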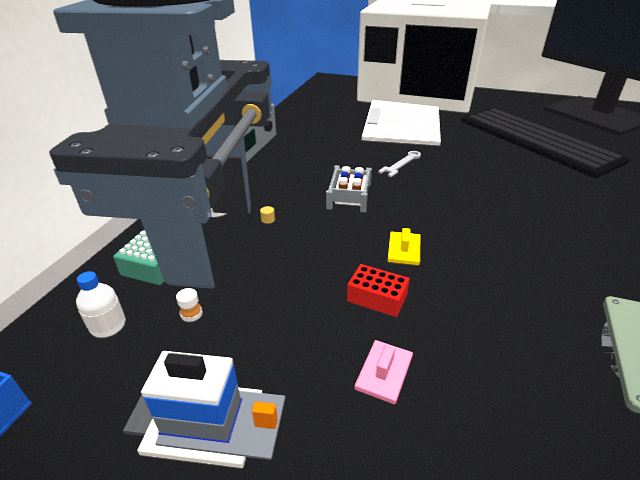

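The pictures show block, blue rack and cover squarely stacked on the plate (scene (475,215), side (190,395)). The carrier is upright in its stand, the red rack is unmoved, and the gripper is clear. I'm handing in.

```bash
python3 -c "
from h import env
print(env.job_done()); print(env.state()['time_s'])"
```

```text
the job is handed in; nothing more can be done
None
the job is handed in; nothing more can be done
```

I drew the plate out by its lug and laid it on the carriage. Then I stacked the block, the blue rack and the cover on its seat, in that order, and handed in at about 47 s.

**Plate:** the wrist view put its seat within about 0.5 mm of the carriage mark, at the same 12° angle.

**Stack:** the pieces were last measured at these places:

| Piece | Centre x, y (mm) | Angle (°) |
|---|---|---|
| Plate seat | 594.2, 291.4 | 12.0 |
| Cooling block | 594.9, 291.4 | 11.8 |
| Blue rack | 595.0, 291.5 | 11.8 |
| White cover | 595.3, 291.4 | 11.8 |

**Carrier and red rack:** the carrier is upright in its stand and has settled about 5 mm (bottle tops at about 56 mm). The red rack stands where it was, within measuring error.

**Disagreements:** the scene and side cameras differed from the wrist camera by 2 to 4 mm in absolute position, so I placed everything by the wrist camera. With the plate down but still gripped, the scene camera put it about 2 mm too far along x, while the side and wrist cameras showed almost no offset. I took the 2 mm as that camera's coarse resolution, at about 2.3 mm per pixel. No checks failed.

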